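# Scoop cedar balls into a crock

## Robot

A 7-joint arm with a two-finger parallel gripper is mounted at the origin on a cart in front of the work surface, level with it; the furniture and walls round the work are solid. World frame = base frame: x ahead of the robot, y to its left, z up, the work surface at z = 0. Lengths are in m, angles in rad, forces in N, time in s.
With the tool pointing down it reaches from about 0.425 to 0.925 m from the base axis. Payload 6.8 kg.
Tool frame: the origin (TCP) lies at the very end of the fingers, on their centre line; the grasp point (between the pads) lies 19 mm behind it (r.tcp_to_grasp is the distance from the TCP to the grasp point, in m); z points along the fingers, y is the line along which they close (so a half turn about z gives the same grasp; the last joint's range is limited). The gripper opens to 85 mm and grips with 20 to 120 N. Pads are 22 mm wide; open, the fingers measure 114 mm over their backs; the gripper's body (76 mm by 85 mm) begins 54 mm behind the grasp point. The pads swing forward as they close: fully open they stand 13 mm farther back than shut.
Start: joints at [-1.376, 0.477, 0.022, 1.555, -0.011, 1.109, -0.083], TCP at [0.201, 0.644, 0.231] pointing down, gripper open.
Joint ranges: [-2.96, 2.96], [-0.34, 2.1], [-1.41, 1.46], [0.24, 2.44], [-1.37, 4.51], [0.17, 1.92], [-2.96, 2.96]. Speed limits (rad/s): [2.39, 2.39, 3.14, 3.14, 3.14, 3.14, 3.14].

## Interface

Orientations are given as a rotation vector (axis times angle).
In Python, from bench import r gives the robot as it stands.
- The arm moves only by the tool step_arm, never from a script. Its argument "moves" is a list of rows, each a list of 7 numbers: the shift along the tool's x, y, z in mm, then the turn, a rotation vector about the tool's x, y, z in rad, then the finger opening in mm, from 0 to 85.4. A call has 1 to 8 rows; each row is the pose to reach, as a shift and turn from the pose commanded when the call began, along the tool's axes at that moment; what a row does not reach only later rows make up. A row lasts 1/10 s, in which the tool goes at most 50 mm and 8.59 degrees, less where a joint would pass 70% of its speed; a pose out of reach is approached as far as the arm can. A call with a gripper value outside its range is refused whole. The fingers move at their own pace and stop on an object; "grip_force" is the grip in N (left out, the last holds). Time passes only in rows, so rows that repeat a pose let the fingers close. It gives the time, the measured TCP pose, the force, the opening and the grip force at its end, in the units of the state.
- r.get_obs(): the state, without advancing time (a new reading comes with each control period).
- r.grab_frame(name): name is "scene" or "top" or "wrist"; returns a dict with "image" (384x512x3 uint8, red, green, blue), "depth" (384x512 float32, m along the optical axis (not along the pixel's ray), 0 where there is no reading), "mtx" (3x3 intrinsics, pixels), "k1" (the pictures are not rectified: a ray, as slopes to the right and down, at radius r is drawn at 1 + k1 r^2 times it, then the intrinsics apply), "rvec" (rotation vector, rad) and "tvec" (3), from world to camera coordinates, as OpenCV has them. Camera axes: x right, y down, z forward; pixel columns grow to the right and rows downward; lengths in m; the calibration is good to about 2 mm. A picture is of the moment at which its call begins.
- r.hand_in(): hands the job in; it is judged then, once.
The state is a dict: "clock": time; "joints": joint angles; "qvel": joint speeds; "tau": joint torques, N m; "tcp_pos": TCP position; "orientation": TCP orientation; "contact_force": force on the tool from outside, world axes, zero at the start; "moment": the same for the moment, N m; "grip_width": finger opening in m; "gripper_force": force on a finger pad.
Only numpy, scipy, OpenCV 4.12 (cv2) and the standard library are available. Lean on these libraries where they do the work, as an engineer would, in place of code of your own. Each camera call takes 0.05 s, during which the arm holds its last target. There are 200 camera calls.

## Task

Use the hand scoop to take at least three of the six wooden cedar balls out of the display tray and tip them into the open green crock; do not touch the balls with the fingers. Any balls you do not move stay in the tray, with none spilt on the table. Then set the scoop down level on its base on the table or in the tray, leaving the other goods where they are.

Things in the scene. Friction and masses are not known exactly. Their poses are not given: they have to be found in the camera images.
- scoop_grip (a point): Hand scoop standing loose and level on the table; 0.14 kg. This point: centre of the gripping part of its light wooden handle, 85 mm above the pan's underside. Axes: x forward from handle to lip (away from the robot), y left, z up. Handle: straight bar 18 mm wide (y), 16 mm thick; going up it leans back (to -x) 24 deg from vertical, ends 25 mm past this point along the bar, 55 mm free below.
- scoop_pan (a point): The same scoop: middle of its open flat-bottomed aluminium pan, 15 mm above the underside; axes as scoop_grip, from which it lies 86 mm forward, 70 mm down. The straight front lip is 50 mm forward, the rear wall's outer face 45 mm back. Pan 86 mm wide outside; floor and walls 2 mm thick; rear wall 36 mm high, sides 36 mm high at the rear, sloping down to 4 mm at the lip.
- tray: Fixed wooden display tray, 264 mm long (x), 122 mm wide (y), walls 7 mm thick. Origin: centre of its underside; x along its length away from the robot, z up. Floor 8 mm above the origin, 108 mm wide inside, flat from x = -125 to +88 mm; from there a slope rises at 44 deg to the far wall's top. Far and side walls 44 mm high, near (-x) wall 22 mm. The six balls lie in the far half.
- crock_middle (a point): Green glazed round crock, fixed, its hinged lid standing open at the far side. This point: middle of its hollow, 45 mm above the table; axes x towards the lid hinge (away from the robot), z up. Inner floor 39 mm below this point, rim 38 mm above it; the inside is about 110 mm across, the outside 150 mm.
- crock_lid (a joint): Lid of the crock: 0 closed, about 1.6 rad open, standing just past vertical, where it stays by itself; opened lid reaches about 0.24 m above the table at the crock's far side.
- ball_0_center (a point): Centre of cedar ball 0: plain light wooden ball, 24 mm diameter, 12 g, loose in the tray.
- ball_1_center (a point): Centre of cedar ball 1: plain light wooden ball, 24 mm diameter, 12 g, loose in the tray.
- ball_2_center (a point): Centre of cedar ball 2: plain light wooden ball, 24 mm diameter, 12 g, loose in the tray.
- ball_3_center (a point): Centre of cedar ball 3: plain light wooden ball, 24 mm diameter, 12 g, loose in the tray.
- ball_4_center (a point): Centre of cedar ball 4: plain light wooden ball, 24 mm diameter, 12 g, loose in the tray.
- ball_5_center (a point): Centre of cedar ball 5: plain light wooden ball, 24 mm diameter, 12 g, loose in the tray.
- soap_bar: Bystander: green bar of soap in a paper band, 51 x 75 x 25 mm, on the table near the robot. Origin under its centre.
- matchbox: Bystander: red matchbox, 36 x 54 x 14 mm, on the table near the robot. Origin under its centre.
- candle_tin: Bystander: round candle tin, 60 mm across, 41 mm high, on the table. Origin under its centre. Beyond it, between tray and crock, a fixed low riser carries two more tins, 113 mm high in all, and tall drawer cabinets (0.35 m) begin about 0.70 m ahead of the robot.
Not all that is in view belongs to the job. What is shaped like the part that bears crock_middle but turquoise is not meant.

How it is judged:
On the way:
1. at least one ball lies in the scoop, lifted clear above the tray (ball more than 80 mm above the table) (((distance between ball_0_center and scoop_pan below 0.062 m and height (world z) of ball_0_center above 0.08 m) or (distance between ball_1_center and scoop_pan below 0.062 m and height (world z) of ball_1_center above 0.08 m) or (distance between ball_2_center and scoop_pan below 0.062 m and height (world z) of ball_2_center above 0.08 m) or (distance between ball_3_center and scoop_pan below 0.062 m and height (world z) of ball_3_center above 0.08 m) or (distance between ball_4_center and scoop_pan below 0.062 m and height (world z) of ball_4_center above 0.08 m) or (distance between ball_5_center and scoop_pan below 0.062 m and height (world z) of ball_5_center above 0.08 m))), for 0.2 s.
At the end, for the whole second after the job is handed in: At least three balls are inside the crock (centre within 65 mm of the middle of its hollow), every other ball is in the tray (not on the table top), and the scoop stands level (within 0.2 rad) on the table or the tray's floor (grip point lower than 105 mm) ((distance between each of ball_0_center, ball_1_center, ball_2_center and crock_middle below 0.065 m or distance between each of ball_3_center, ball_4_center, ball_5_center and crock_middle below 0.065 m or ((distance between each of ball_0_center, ball_1_center and crock_middle below 0.065 m or distance between each of ball_0_center, ball_2_center and crock_middle below 0.065 m or distance between each of ball_1_center, ball_2_center and crock_middle below 0.065 m) and distance between any of ball_3_center, ball_4_center, ball_5_center and crock_middle below 0.065 m) or (distance between any of ball_0_center, ball_1_center, ball_2_center and crock_middle below 0.065 m and (distance between each of ball_3_center, ball_4_center and crock_middle below 0.065 m or distance between each of ball_3_center, ball_5_center and crock_middle below 0.065 m or distance between each of ball_4_center, ball_5_center and crock_middle below 0.065 m))) and (distance between ball_0_center and crock_middle below 0.065 m or (horizontal distance between ball_0_center and tray below 0.135 m and height (world z) of ball_0_center between 0.016 and 0.06 m)) and (distance between ball_1_center and crock_middle below 0.065 m or (horizontal distance between ball_1_center and tray below 0.135 m and height (world z) of ball_1_center between 0.016 and 0.06 m)) and (distance between ball_2_center and crock_middle below 0.065 m or (horizontal distance between ball_2_center and tray below 0.135 m and height (world z) of ball_2_center between 0.016 and 0.06 m)) and (distance between ball_3_center and crock_middle below 0.065 m or (horizontal distance between ball_3_center and tray below 0.135 m and height (world z) of ball_3_center between 0.016 and 0.06 m)) and (distance between ball_4_center and crock_middle below 0.065 m or (horizontal distance between ball_4_center and tray below 0.135 m and height (world z) of ball_4_center between 0.016 and 0.06 m)) and (distance between ball_5_center and crock_middle below 0.065 m or (horizontal distance between ball_5_center and tray below 0.135 m and height (world z) of ball_5_center between 0.016 and 0.06 m)) and angle between scoop_grip's own z axis and vertical below 0.2 rad and height (world z) of scoop_grip below 0.105 m); the robot touches nothing.
It fails at once if the fingers touch a ball (over 0.5 N) (contact force between the fingers and ball_0 above 0.5 N or contact force between the fingers and ball_1 above 0.5 N or contact force between the fingers and ball_2 above 0.5 N or contact force between the fingers and ball_3 above 0.5 N or contact force between the fingers and ball_4 above 0.5 N or contact force between the fingers and ball_5 above 0.5 N).
It fails at once if the soap, the matchbox or the candle tin is shifted by more than 30 mm (distance of any of soap_bar, matchbox, candle_tin from where it was at the start of the episode above 0.03 m).
It also fails if it takes over 61 s, if anything falls off the work surface, if the arm or the gripper's body presses on something with over 40 N, if the wrist force passes 120 N, or if a joint passes its speed limit or range.

## Working session

There is one attempt and no reset: what is moved stays moved. The work goes in short steps, Python scripts to look and compute and a tool call to move; the robot and the scene stay as the last step left them, time stands still between calls to the robot, and variables do not carry over. Pictures are saved under pics/ and viewed, at most 13 in all, crops included, and the job is handed in when it is done.

Besides the shell and the picture viewer there is one more tool, called after "Call:" as name(argument=value, ...), one argument or row to a line, values as JSON. step_arm: Moves the arm, as the interface text tells. Its arguments: {"type":"object","properties":{"moves":{"type":"array","items":{"type":"array","items":{"type":"number"}}},"grip_force":{"type":"number"}},"required":["moves"]}

```bash
mkdir -p pics; ls; cat > h.py <<'E'
import numpy as np, cv2
from scipy.spatial.transform import Rotation as R
from bench import r
def grab(n,save=None):
    f=r.grab_frame(n)
    if save: cv2.imwrite('pics/'+save,f['image'][:,:,::-1])
    return f
def cloud(f):
    d=f['depth'];K=f['mtx'];h,w=d.shape
    v,u=np.mgrid[:h,:w]
    x=(u-K[0,2])/K[0,0];y=(v-K[1,2])/K[1,1]
    a,b=x.copy(),y.copy()
    for _ in range(8):
        s=1+f['k1']*(a*a+b*b);a,b=x/s,y/s
    P=np.dstack([a*d,b*d,d])
    M=R.from_rotvec(np.ravel(f['rvec'])).as_matrix()
    W=(P-np.ravel(f['tvec']))@M
    W[d==0]=np.nan
    return W
E
python3 - <<'E'
from h import *
for n in('scene','top'):
    f=grab(n,n+'0.png');np.savez(n+'0.npz',W=cloud(f),im=f['image'])
    print(n,-R.from_rotvec(np.ravel(f['rvec'])).as_matrix().T@np.ravel(f['tvec']),f['k1'])
print(r.get_obs())
E
```

```text
pics
scene [-0.04578132 -0.87507166  0.54946417] 0.0033313956788830006
top [0.32407666 0.03550239 1.34462203] 0.019434096407311502
{'clock': 0.1, 'joints': array([-1.37615036,  0.47771509,  0.02233418,  1.55637414, -0.0114843 ,
        1.10932701, -0.08312531]), 'qvel': array([ 0.00247231, -0.00225359,  0.00084637, -0.00366626,  0.00086838,
       -0.00030383, -0.00011983]), 'tau': array([ 4.55356625e-03, -5.97763717e+01,  1.61390070e+00, -2.81956941e+01,
        1.28446467e-02,  4.95192318e-03, -4.86120797e-06]), 'tcp_pos': array([0.20109235, 0.6437682 , 0.23041527]), 'orientation': array([-4.73705559e-01, -3.10554847e+00,  2.65614785e-03]), 'contact_force': array([-0.09207456,  0.06568161,  0.13714797]), 'moment': array([ 0.00656   ,  0.0321847 , -0.00598908]), 'gripper_force': 0.0, 'grip_width': 0.08530632605643604}
```

View pics/top0.png

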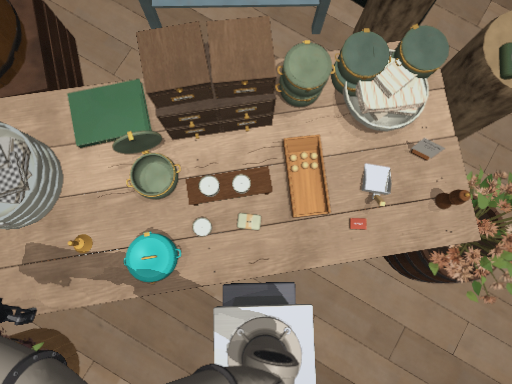

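View pics/scene0.png

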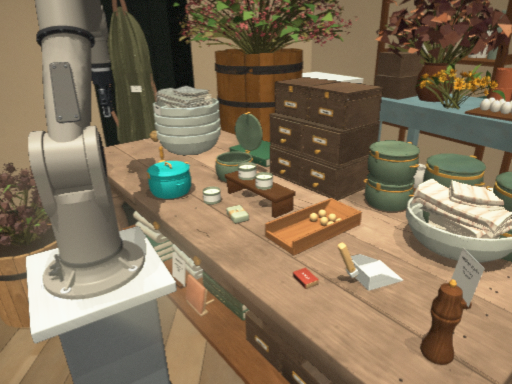

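```bash
cat > seg.py <<'E'
from h import *
import sys
z=np.load('top0.npz');W=z['W'];im=z['im']
def reg(u0,u1,v0,v1,lo,hi):
    P=W[v0:v1,u0:u1].reshape(-1,3);c=im[v0:v1,u0:u1].reshape(-1,3).astype(int)
    m=(P[:,2]>lo)&(P[:,2]<hi);return P[m],c[m]
def rect(P,nm):
    (c,s,a)=cv2.minAreaRect((P[:,:2]*1000).astype(np.float32));print(nm,np.round(c,1),np.round(s,1),round(a,2),len(P))
for p in((250,300),(350,100),(220,60),(240,420)): print('table',W[p])
P,c=reg(280,334,128,224,.012,.06);rect(P,'tray')
P,c=reg(280,334,128,224,.035,.06);rect(P,'tray high')
P,c=reg(358,398,160,198,.004,.06);rect(P,'pan')
P,c=reg(370,392,185,212,.03,.13);print('handle');print(np.round(P[np.argsort(P[:,2])][::3]*1000))
P,c=reg(120,190,145,205,.07,.1);d=P[:,:2]*1000;print('crock rim',cv2.minEnclosingCircle(d.astype(np.float32)),np.median(P[:,2]),len(P))
P,c=reg(100,190,120,205,.12,.3);print('lid',P.min(0),P.max(0))
P,c=reg(284,322,148,174,.02,.05)
m=(c[:,1]>150);print('balls',m.sum());
P,c=reg(185,275,165,205,.03,.15);print('riser',P.min(0),P.max(0))
for nm,b in dict(tin=(190,215,215,238),soap=(235,263,210,232),match=(346,370,215,232),bowl=(340,432,65,135),plate=(408,445,135,162)).items():
    P,c=reg(*b,.006,.2);print(nm,P.min(0).round(3),P.max(0).round(3))
P,c=reg(135,280,20,140,.02,.5);print('cab',P.min(0),P.max(0))
a=cv2.resize(im[120:235,270:400,::-1],None,fx=6,fy=5,interpolation=cv2.INTER_CUBIC)
cv2.imwrite('pics/crop.png',cv2.resize(a,(780,600)))
E
python3 seg.py
```

```text
table [ 0.32266411 -0.12868647 -0.00333607]
table [-0.13951001  0.7896435  -0.77327865]
table [ 0.44177171  0.65809997 -0.0015233 ]
table [ 0.34563652 -0.53143231 -0.00768627]
tray [ 566.7 -156.1] [264.3 123.4] 5.23 1421
tray high [ 567.4 -156.1] [263.  122.8] 5.05 556
pan [ 551.8 -399.9] [133.1 135.3] 86.17 392
handle
[[ 501. -423.   30.]
 [ 502. -373.   31.]
 [ 499. -383.   31.]
 [ 502. -376.   32.]
 [ 524. -430.   33.]
 [ 508. -386.   33.]
 [ 508. -379.   34.]
 [ 512. -373.   34.]
 [ 498. -375.   35.]
 [ 504. -428.   35.]
 [ 504. -415.   36.]
 [ 498. -391.   36.]
 [ 513. -428.   37.]
 [ 517. -428.   38.]
 [ 498. -384.   38.]
 [ 484. -372.   41.]
 [ 487. -371.   47.]
 [ 477. -372.   50.]
 [ 489. -382.   53.]
 [ 486. -372.   54.]
 [ 489. -377.   57.]
 [ 482. -372.   62.]
 [ 484. -374.   65.]
 [ 484. -376.   69.]
 [ 474. -371.   75.]
 [ 467. -369.   78.]
 [ 479. -382.   81.]
 [ 475. -380.   86.]
 [ 469. -369.   89.]
 [ 471. -384.   92.]
 [ 471. -380.   96.]
 [ 471. -376.   97.]
 [ 455. -370.  102.]
 [ 454. -373.  104.]
 [ 454. -382.  105.]
 [ 460. -373.  105.]
 [ 466. -379.  106.]
 [ 457. -372.  107.]
 [ 463. -375.  108.]
 [ 457. -381.  108.]
 [ 463. -369.  109.]
 [ 457. -377.  110.]]
crock rim ((557.5559692382812, 306.84625244140625), 110.7128677368164) 0.07970955093524298 482
lid [0.62848804 0.20959874 0.12018053] [0.71781661 0.43222008 0.24345495]
balls 179
riser [ 0.47543575 -0.03880919  0.03274567] [0.59303394 0.23544539 0.11981684]
tin [0.375 0.16  0.006] [0.447 0.232 0.048]
soap [ 0.394 -0.002  0.006] [0.455 0.084 0.032]
match [ 0.38  -0.358  0.006] [ 0.429 -0.292  0.021]
bowl [ 0.699 -0.593  0.006] [ 0.901 -0.258  0.2  ]
plate [ 0.613 -0.63   0.006] [ 0.687 -0.508  0.11 ]
cab [ 0.65214657 -0.07596955  0.02009848] [0.9294798  0.41246613 0.36201393]
```

View pics/crop.png

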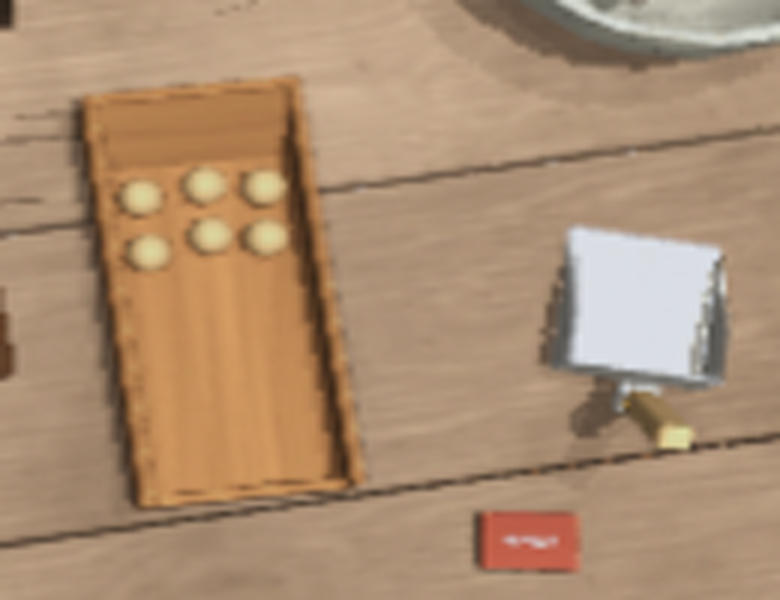

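```bash
cat >> h.py <<'E'
def Rt(psi,tilt,s=-1):
    """tool: z down tilted forward by tilt along heading psi; tool y = s*left"""
    f=np.array([np.cos(psi),np.sin(psi),0]);l=np.array([-f[1],f[0],0])
    z=np.sin(tilt)*f+np.array([0,0,-np.cos(tilt)]);y=s*l
    return np.array([np.cross(y,z),y,z]).T
def rows(T,op):
    o=r.get_obs();p0=o['tcp_pos'];R0=R.from_rotvec(o['orientation'])
    print('now',p0.round(4),'z',R0.as_matrix()[:,2].round(3),'clk',round(o['clock'],2))
    for p,M in T:
        d=R0.inv().apply(np.array(p)-p0)*1000;w=(R0.inv()*R.from_matrix(M)).as_rotvec()
        print([*d.round(0).astype(int).tolist(),*w.round(3).tolist(),op])
E
python3 - <<'E'
from h import *
from seg import *
# balls
P,c=reg(284,322,148,174,.02,.05)
print('--')
hsv=cv2.cvtColor(im,cv2.COLOR_RGB2HSV).astype(int)
sub=im[148:174,284:324].astype(int)
m=((sub[:,:,1]>165)&(sub[:,:,2]>100)).astype(np.uint8)
n,l,s,ce=cv2.connectedComponentsWithStats(m)
for i in range(1,n):
    if s[i,4]>5:
        q=W[148:174,284:324][l==i];print(s[i,4],ce[i]+[284,148],np.nanmedian(q,0).round(4))
P,c=reg(137,280,20,140,.33,.4);rect(P,'cabtop')
P,c=reg(110,165,128,160,.1,.26);print('lid med',np.median(P,0));
P,c=reg(120,190,145,205,.076,.1);P=P[P[:,0]<.62];x,y=P[:,0],P[:,1]
A=np.c_[2*x,2*y,np.ones(len(x))];s=np.linalg.lstsq(A,x*x+y*y,rcond=None)[0];print('crock',s[:2],np.sqrt(s[2]+s[0]**2+s[1]**2),len(x))
# scoop pan pixels: bright grey
sub=im[160:198,355:400].astype(int);g=(abs(sub[:,:,0]-sub[:,:,2])<25)&(sub.min(2)>170)
q=W[160:198,355:400][g];rect(q,'pan grey')
# path
az=np.radians(np.linspace(72.7,-38.7,33))[1:]
rad=np.linspace(.675,.60,33)[1:];hy=np.radians(np.linspace(72.7+90,0,33))[1:]
T=[((rr*np.cos(a),rr*np.sin(a),.31),Rt(h,0)) for a,rr,h in zip(az,rad,hy)]
rows(T[:8],85);print(T[7][0])
E
```

```text
table [ 0.32266411 -0.12868647 -0.00333607]
table [-0.13951001  0.7896435  -0.77327865]
table [ 0.44177171  0.65809997 -0.0015233 ]
table [ 0.34563652 -0.53143231 -0.00768627]
tray [ 566.7 -156.1] [264.3 123.4] 5.23 1421
tray high [ 567.4 -156.1] [263.  122.8] 5.05 556
pan [ 551.8 -399.9] [133.1 135.3] 86.17 392
handle
[[ 501. -423.   30.]
 [ 502. -373.   31.]
 [ 499. -383.   31.]
 [ 502. -376.   32.]
 [ 524. -430.   33.]
 [ 508. -386.   33.]
 [ 508. -379.   34.]
 [ 512. -373.   34.]
 [ 498. -375.   35.]
 [ 504. -428.   35.]
 [ 504. -415.   36.]
 [ 498. -391.   36.]
 [ 513. -428.   37.]
 [ 517. -428.   38.]
 [ 498. -384.   38.]
 [ 484. -372.   41.]
 [ 487. -371.   47.]
 [ 477. -372.   50.]
 [ 489. -382.   53.]
 [ 486. -372.   54.]
 [ 489. -377.   57.]
 [ 482. -372.   62.]
 [ 484. -374.   65.]
 [ 484. -376.   69.]
 [ 474. -371.   75.]
 [ 467. -369.   78.]
 [ 479. -382.   81.]
 [ 475. -380.   86.]
 [ 469. -369.   89.]
 [ 471. -384.   92.]
 [ 471. -380.   96.]
 [ 471. -376.   97.]
 [ 455. -370.  102.]
 [ 454. -373.  104.]
 [ 454. -382.  105.]
 [ 460. -373.  105.]
 [ 466. -379.  106.]
 [
[... 968 characters left out ...]
875      167.66666667] [ 0.5923 -0.119   0.0295]
cabtop [836.2 135.9] [181.8 351. ] 6.55 8396
lid med [0.65064208 0.36264362 0.18052256]
crock [0.57236081 0.34147746] 0.0658842262447435 234
pan grey [ 550.8 -393.3] [ 84.8 106.8] 78.9 573
now [0.2011 0.6438 0.2304] z [-0.    -0.002 -1.   ] clk 0.1
[-40, -3, -80, -0.002, 0.0, 0.088, 85]
[-81, -9, -80, -0.002, 0.0, 0.177, 85]
[-121, -18, -80, -0.002, 0.0, 0.265, 85]
[-160, -28, -80, -0.002, 0.0, 0.354, 85]
[-198, -42, -79, -0.002, 0.001, 0.443, 85]
[-235, -57, -79, -0.002, 0.001, 0.532, 85]
[-271, -74, -79, -0.002, 0.001, 0.62, 85]
[-306, -94, -79, -0.002, 0.001, 0.709, 85]
(np.float64(0.4652520843342575), np.float64(0.46282238550293664), 0.31)
```

Call:
step_arm(
  moves=[
    [-40,-3,-40,0,0,0.088,85],
    [-81,-9,-80,0,0,0.177,85],
    [-121,-18,-80,0,0,0.265,85],
    [-160,-28,-80,0,0,0.354,85],
    [-198,-42,-80,0,0,0.443,85],
    [-235,-57,-80,0,0,0.532,85],
    [-271,-74,-80,0,0,0.62,85],
    [-306,-94,-80,0,0,0.709,85],
  ],
)

```text
clock: 0.9
tcp_pos: [0.4663, 0.4621, 0.3107]
orientation: [-1.527, -2.745, 0.001]
contact_force: [0.2, -0.2, 0.0]
grip_width: 0.0851
gripper_force: 0.0
```

```bash
cat > path.py <<'E'
from h import *
o=r.get_obs();p=o['tcp_pos'];a0=np.degrees(np.arctan2(p[1],p[0]));r0=np.hypot(p[0],p[1])
y=R.from_rotvec(o['orientation']).as_matrix()[:,1];h0=np.degrees(np.arctan2(y[1],y[0]))+90
n=int(np.ceil(max((a0+38.7)/4,1)))+1
print(n,a0,h0,o['joints'].round(2))
t=np.linspace(0,1,n+1)[1:]
T=[((rr*np.cos(a),rr*np.sin(a),.31),Rt(h,0)) for a,rr,h in zip(np.radians(a0+(-38.7-a0)*t),r0+(.575-r0)*np.minimum(1,t*1.5),np.radians(h0+(-11-h0)*t))]
rows(T[:8],85)
E
python3 path.py
```

```text
22 44.74292939034827 121.82503651714617 [-1.06  0.39  0.26  1.52 -0.11  1.24 -0.23]
now [0.4663 0.4621 0.3107] z [-0.001 -0.001 -1.   ] clk 0.9
[-44, 3, 1, -0.001, 0.0, 0.105, 85]
[-87, 3, 1, -0.001, 0.0, 0.211, 85]
[-130, 0, 1, -0.001, 0.0, 0.316, 85]
[-172, -6, 1, -0.001, 0.0, 0.421, 85]
[-213, -15, 1, -0.001, 0.0, 0.527, 85]
[-253, -26, 1, -0.001, 0.0, 0.632, 85]
[-292, -40, 1, -0.001, 0.0, 0.738, 85]
[-330, -56, 1, -0.001, 0.001, 0.843, 85]
```

Call:
step_arm(
  moves=[
    [-44,3,0,0,0,0.105,85],
    [-87,3,0,0,0,0.211,85],
    [-130,0,0,0,0,0.316,85],
    [-172,-6,0,0,0,0.421,85],
    [-213,-15,0,0,0,0.527,85],
    [-253,-26,0,0,0,0.632,85],
    [-292,-40,0,0,0,0.738,85],
    [-330,-56,0,0,0,0.843,85],
  ],
)

```text
clock: 1.7
tcp_pos: [0.5929, 0.1521, 0.3109]
orientation: [-2.518, -1.879, 0.001]
contact_force: [0.4, -0.8, -0.4]
grip_width: 0.0849
gripper_force: 0.0
```

```bash
python3 path.py
```

```text
15 14.389607669949081 73.47264800380813 [-0.76  0.34  0.54  1.64 -0.18  1.21 -0.47]
now [0.5929 0.1521 0.3109] z [-0.001 -0.    -1.   ] clk 1.7
[-35, 15, 1, -0.0, 0.0, 0.098, 85]
[-70, 28, 1, -0.0, 0.0, 0.197, 85]
[-106, 39, 1, -0.0, 0.0, 0.295, 85]
[-142, 47, 1, -0.0, 0.0, 0.393, 85]
[-179, 53, 1, -0.0, 0.0, 0.491, 85]
[-215, 56, 1, -0.0, 0.001, 0.59, 85]
[-252, 58, 1, -0.0, 0.001, 0.688, 85]
[-288, 57, 1, -0.0, 0.001, 0.786, 85]
```

Call:
step_arm(
  moves=[
    [-35,15,0,0,0,0.098,85],
    [-70,28,0,0,0,0.197,85],
    [-106,39,0,0,0,0.295,85],
    [-142,47,0,0,0,0.393,85],
    [-179,53,0,0,0,0.491,85],
    [-215,56,0,0,0,0.59,85],
    [-252,58,0,0,0,0.688,85],
    [-288,57,0,0,0,0.786,85],
  ],
)

```text
clock: 2.5
tcp_pos: [0.5662, -0.14, 0.311]
orientation: [-3.045, -0.772, 0.001]
contact_force: [0.0, -0.4, -0.6]
grip_width: 0.0848
gripper_force: 0.0
```

```bash
python3 path.py
```

```text
8 -13.885683493294064 28.457831432514325 [-0.48  0.32  0.79  1.72 -0.24  1.2  -0.7 ]
now [ 0.5662 -0.14    0.311 ] z [-0.001 -0.    -1.   ] clk 2.5
[-23, 22, 1, -0.0, 0.0, 0.086, 85]
[-47, 42, 1, -0.0, 0.0, 0.172, 85]
[-72, 61, 1, -0.0, 0.0, 0.258, 85]
[-98, 78, 1, -0.0, 0.0, 0.344, 85]
[-125, 94, 1, -0.0, 0.0, 0.43, 85]
[-152, 110, 1, -0.0, 0.001, 0.517, 85]
[-180, 124, 1, -0.0, 0.001, 0.603, 85]
[-208, 137, 1, -0.0, 0.001, 0.689, 85]
```

Call:
step_arm(
  moves=[
    [-23,22,0,0,0,0.086,85],
    [-47,42,0,0,0,0.172,85],
    [-72,61,0,0,0,0.258,85],
    [-98,78,0,0,0,0.344,85],
    [-125,94,0,0,0,0.43,85],
    [-152,110,0,0,0,0.517,85],
    [-180,124,0,0,0,0.603,85],
    [-208,137,0,0,0,0.689,85],
  ],
)

```text
clock: 3.3
tcp_pos: [0.4493, -0.3594, 0.311]
orientation: [-3.127, 0.3, 0.001]
contact_force: [-0.4, -0.6, -0.9]
grip_width: 0.0853
gripper_force: 0.0
```

```bash
python3 - <<'E'
from h import *
print(r.get_obs()['joints'].round(2))
f=grab('wrist','w1.png');W=cloud(f);im=f['image'];np.savez('w1.npz',W=W,im=im)
P=W.reshape(-1,3);P=P[(abs(P[:,0]-.5)<.14)&(abs(P[:,1]+.385)<.1)]
def rect(P,nm):
    (c,s,a)=cv2.minAreaRect((P[:,:2]*1000).astype(np.float32));print(nm,np.round(c,1),np.round(s,1),round(a,2),len(P))
print('table z',np.nanmedian(P[abs(P[:,2])<.004],0))
for lo,hi in((.005,.045),(.028,.042),(.045,.06),(.06,.075),(.075,.09),(.09,.105),(.105,.12)):
    q=P[(P[:,2]>lo)&(P[:,2]<hi)]
    if len(q)>3: rect(q,(lo,hi)); print(np.median(q,0).round(4))
E
```

```text
[-0.2   0.36  1.01  1.75 -0.32  1.21 -0.87]
table z [ 5.26361914e-01 -3.92177797e-01 -1.64596383e-04]
(0.005, 0.045) [ 489.6 -371.3] [ 97.2 234.7] 70.6 1401
[ 0.4228 -0.3435  0.0141]
(0.028, 0.042) [ 522.6 -387.9] [86.8 68.4] 79.93 357
[ 0.5108 -0.384   0.0348]
(0.045, 0.06) [ 490.2 -380.4] [12.6 21.1] 5.92 89
[ 0.4912 -0.3813  0.0522]
(0.06, 0.075) [ 484.4 -378.6] [10.7 19.3] 6.4 85
[ 0.4848 -0.3799  0.0664]
(0.075, 0.09) [ 477.9 -379.2] [16.9  7.6] 78.17 90
[ 0.4784 -0.3787  0.0822]
(0.09, 0.105) [ 465.2 -376.7] [17.3 21.7] 79.16 130
[ 0.4709 -0.377   0.0996]
(0.105, 0.12) [ 462.2 -376. ] [17.1 13.9] 85.84 137
[ 0.4632 -0.376   0.1075]
```

View pics/w1.png

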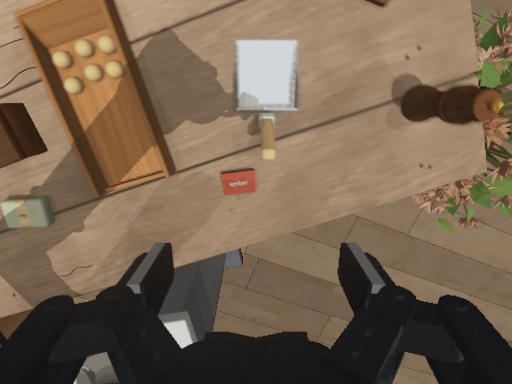

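```bash
python3 - <<'E'
from h import *
z=np.load('w1.npz');W=z['W'];im=z['im'].astype(int)
g=(abs(im[:,:,0]-im[:,:,2])<30)&(im.min(2)>150);g[:30]=0;g[115:]=0;g[:,:225]=0;g[:,310:]=0
q=W[g];
def rect(P,nm):
    (c,s,a)=cv2.minAreaRect((P[:,:2]*1000).astype(np.float32));print(nm,np.round(c,1),np.round(s,1),round(a,2),len(P))
rect(q,'grey')
fl=q[(q[:,2]<.008)];rect(fl,'floor')
f=np.array([np.cos(-.178),np.sin(-.178)]);l=np.array([-f[1],f[0]])
o=np.array([.470,-.378])
d=(q[:,:2]-o);X=d@f*1000;Y=d@l*1000;Z=q[:,2]*1000
for y0 in range(-40,40,16):
    m=abs(Y-y0)<8;print(y0,X[m].min().round(1),X[m].max().round(1), 'rear top',X[m&(Z>28)].round(0)[:12])
print('Y range at floor',Y.min(),Y.max())
P=W.reshape(-1,3);P=P[(abs(P[:,0]-.47)<.05)&(abs(P[:,1]+.38)<.03)&(P[:,2]>.04)];d=P[:,:2]-o;X=d@f*1000;Y=d@l*1000
# remove lean -> grip offset
x0=X+(P[:,2]*1000-85)*np.tan(np.radians(24))
print('handle front/end face x at z85',np.percentile(x0,[5,25,50,75,95]).round(1),'y',np.percentile(Y,[3,50,97]).round(1))
for lo in range(45,110,10):
    m=(P[:,2]*1000>lo)&(P[:,2]*1000<lo+10);print(lo,Y[m].min().round(1),Y[m].max().round(1),x0[m].min().round(1),x0[m].max().round(1))
E
```

```text
grey [ 507.1 -415.7] [0.  2.3] 0.0 3977
floor [ 555.2 -396.4] [88.9 97.5] 80.24 3814
-40 38.8 134.5 rear top [43. 43. 43. 43. 43. 41. 41. 41. 41. 41. 41. 41.]
-24 39.0 134.7 rear top [43. 43. 43. 43. 43. 43. 43. 43. 43. 43. 43. 43.]
-8 39.2 134.7 rear top [43. 43. 43. 43. 43. 43. 43. 43. 43. 43. 43. 42.]
8 39.4 135.3 rear top [43. 43. 43. 43. 43. 43. 43. 42. 42. 42. 42. 42.]
24 42.1 135.5 rear top [43. 43. 43. 42. 42. 42. 42. 42. 42. 42. 42. 42.]
Y range at floor nan nan
handle front/end face x at z85 [ 81.2 116.1 124.8 129.3 137.7] y [-33.4  -6.9  24.7]
45 -10.1 10.7 0.7 8.6
55 -8.1 9.7 -3.7 8.4
65 -7.5 8.4 5.9 8.5
75 -8.2 8.6 3.2 8.3
85 -7.8 8.8 4.5 8.4
95 -8.2 9.1 -8.0 8.7
105 -7.8 9.1 -6.3 8.5
```

```bash
cat >> h.py <<'E'
L24=np.radians(24)
def scoop(grip,psi,pitch):
    """TCP pose for the scoop's grip point, heading psi, lip up by pitch (rad); tool along bar"""
    M=Rt(psi,L24+pitch);return np.array(grip)+.019*M[:,2],M
def lip2grip(lip,psi,pitch):
    """grip so that the lip's under edge is at lip"""
    f=np.array([np.cos(psi),np.sin(psi),0]);u=np.array([0,0,1.])
    c,s=np.cos(pitch),np.sin(pitch);fx=c*f+s*u;fz=-s*f+c*u
    return np.array(lip)-.136*fx+.085*fz
E
python3 - <<'E'
from h import *
p,M=scoop([.470,-.378,.085],-.178,0)
rows([(p-.08*M[:,2]-.0*M[:,2],M)],85)
rows([(p-k*M[:,2],M) for k in (.06,.03,.01,0)],85)
E
```

```text
now [ 0.4447 -0.3641  0.3115] z [-0.001 -0.002 -1.   ] clk 3.35
[3, 9, 171, 0.008, 0.42, -0.024, 85]
now [ 0.4447 -0.3641  0.3115] z [-0.001 -0.002 -1.   ] clk 3.35
[11, 8, 189, 0.008, 0.42, -0.024, 85]
[23, 8, 216, 0.008, 0.42, -0.024, 85]
[31, 8, 235, 0.008, 0.42, -0.024, 85]
[36, 8, 244, 0.008, 0.42, -0.024, 85]
```

Call:
step_arm(
  moves=[
    [-15,9,45,0.008,0.15,-0.024,85],
    [-15,9,90,0.008,0.3,-0.024,85],
    [-5,9,135,0.008,0.42,-0.024,85],
    [3,9,171,0.008,0.42,-0.024,85],
    [11,8,189,0.008,0.42,-0.024,85],
    [23,8,216,0.008,0.42,-0.024,85],
    [31,8,235,0.008,0.42,-0.024,85],
    [36,8,244,0.008,0.42,-0.024,85],
  ],
)

```text
clock: 4.15
tcp_pos: [0.4838, -0.3723, 0.0651]
orientation: [3.035, -0.249, 0.643]
contact_force: [0.2, 0.1, 0.5]
grip_width: 0.0853
gripper_force: 0.0
```

```bash
python3 - <<'E'
from h import *
p,M=scoop([.470,-.378,.085],-.178,0)
rows([(p,M)],85)
f=grab('wrist','w2.png')
E
```

```text
now [ 0.4838 -0.3723  0.0651] z [ 0.401 -0.062 -0.914] clk 4.15
[-4, 8, -4, -0.01, 0.001, 0.012, 85]
```

View pics/w2.png

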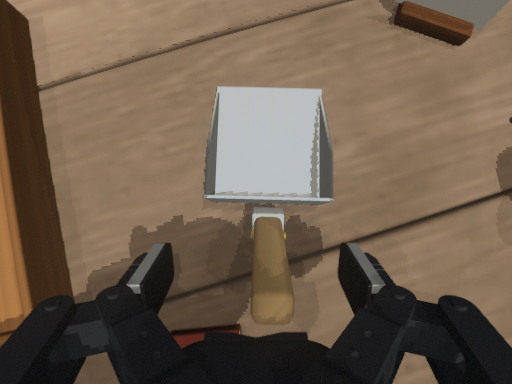

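Call:
step_arm(
  moves=[
    [-2,4,-2,-0.01,0,0.012,85],
    [-4,8,-4,-0.01,0,0.012,85],
    [-4,8,-4,-0.01,0,0.012,85],
    [-4,8,-4,-0.01,0,0.012,85],
  ],
)

```text
clock: 4.6
tcp_pos: [0.4776, -0.3807, 0.0703]
orientation: [3.022, -0.27, 0.646]
contact_force: [0.2, -0.1, 0.2]
grip_width: 0.0849
gripper_force: 0.0
```

```bash
python3 - <<'E'
from h import *
p,M=scoop([.470,-.378,.085],-.178,0)
rows([(p,M)],85)
E
```

```text
now [ 0.4776 -0.3807  0.0703] z [ 0.402 -0.075 -0.912] clk 4.6
[-1, -1, 2, 0.002, -0.003, 0.0, 85]
```

Close on the handle.

Call:
step_arm(
  moves=[
    [-1,-1,2,0,0,0,50],
    [-1,-1,2,0,0,0,20],
    [-1,-1,2,0,0,0,5],
    [-1,-1,2,0,0,0,5],
    [-1,-1,2,0,0,0,5],
    [-1,-1,2,0,0,0,5],
    [-1,-1,2,0,0,0,5],
  ],
  grip_force=100,
)

```text
clock: 5.3
tcp_pos: [0.4776, -0.3793, 0.0672]
orientation: [3.023, -0.27, 0.644]
contact_force: [-0.8, 1.8, 2.9]
grip_width: 0.0168
gripper_force: 97.5
```

```bash
cat >> h.py <<'E'
C=np.array([.567,-.156]);PT=.089
def tray(x,y=0.,z=0.):
    c,s=np.cos(PT),np.sin(PT);return [C[0]+c*x-s*y,C[1]+s*x+c*y,z]
def lerp(g0,g1,n): return [tuple(np.array(a)+(np.array(b)-np.array(a))*t for a,b in zip(g0,g1)) for t in np.linspace(0,1,n+1)[1:]]
E
python3 - <<'E'
from h import *
A=([.470,-.378,.20],-.178,0.);g=lip2grip(tray(0,0,.09),PT,-.02);B=(g,PT,-.02)
print(g)
T=[scoop(*w) for w in lerp(([.470,-.378,.085],-.178,0.),A,3)+lerp(A,B,10)]
rows(T[:8],5)
E
```

```text
[ 0.43325852 -0.16793452  0.17770282]
now [ 0.4776 -0.3793  0.0672] z [ 0.401 -0.074 -0.913] clk 5.3
[16, 0, -35, 0.001, -0.001, 0.0, 5]
[32, 0, -70, 0.001, -0.001, 0.0, 5]
[47, 0, -105, 0.001, -0.001, 0.0, 5]
[40, -20, -106, 0.012, -0.003, -0.024, 5]
[32, -40, -107, 0.023, -0.005, -0.048, 5]
[24, -60, -108, 0.034, -0.007, -0.073, 5]
[17, -81, -109, 0.045, -0.009, -0.097, 5]
[9, -101, -110, 0.055, -0.011, -0.122, 5]
```

Call:
step_arm(
  moves=[
    [16,0,-35,0,0,0,5],
    [32,0,-70,0,0,0,5],
    [47,0,-105,0,0,0,5],
    [40,-20,-106,0.012,-0.003,-0.024,5],
    [32,-40,-107,0.023,-0.005,-0.048,5],
    [24,-60,-108,0.034,-0.007,-0.073,5],
    [17,-81,-109,0.045,-0.009,-0.097,5],
    [9,-101,-110,0.055,-0.011,-0.122,5],
  ],
)

```text
clock: 6.1
tcp_pos: [0.459, -0.272, 0.1705]
orientation: [3.067, -0.066, 0.635]
contact_force: [0.4, 0.1, -1.8]
grip_width: 0.0168
gripper_force: 98.1
```

```bash
python3 - <<'E'
from h import *
f=grab('wrist','w3.png')
o=r.get_obs()
g=lip2grip(tray(0,0,.09),PT,-.02);B=scoop(g,PT,-.02)
p=o['tcp_pos'];
print(o['joints'].round(2))
T=[]
from scipy.spatial.transform import Slerp
S=Slerp([0,1],R.concatenate([R.from_rotvec(o['orientation']),R.from_matrix(B[1])]))
rows([(p+(B[0]-p)*t,S(t).as_matrix()) for t in np.linspace(0,1,7)[1:]],5)
E
```

```text
[-0.09  0.21  0.7   2.25 -0.79  0.5  -0.36]
now [ 0.4578 -0.2682  0.1693] z [ 0.394 -0.012 -0.919] clk 6.15
[-4, -17, 0, 0.008, -0.001, -0.02, 5]
[-8, -33, 0, 0.016, -0.002, -0.04, 5]
[-12, -50, 0, 0.023, -0.003, -0.06, 5]
[-15, -67, 0, 0.031, -0.005, -0.079, 5]
[-19, -83, 0, 0.039, -0.006, -0.099, 5]
[-23, -100, 0, 0.047, -0.007, -0.119, 5]
```

View pics/w3.png

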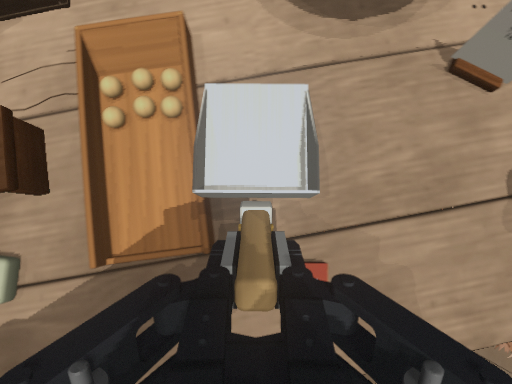

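Call:
step_arm(
  moves=[
    [-4,-17,0,0.008,0,-0.02,5],
    [-8,-33,0,0.016,-0.002,-0.04,5],
    [-12,-50,0,0.023,-0.003,-0.06,5],
    [-15,-67,0,0.031,-0.005,-0.079,5],
    [-19,-83,0,0.039,-0.006,-0.099,5],
    [-23,-100,0,0.047,-0.007,-0.119,5],
    [-23,-100,0,0.047,-0.007,-0.119,5],
  ],
)

```text
clock: 6.85
tcp_pos: [0.4419, -0.1697, 0.1612]
orientation: [-3.061, -0.134, -0.621]
contact_force: [0.1, -0.3, -1.4]
grip_width: 0.0166
gripper_force: 98.2
```

```bash
cat > chk.py <<'E'
from h import *
import sys
f=grab('wrist',sys.argv[1] if len(sys.argv)>1 else None);W=cloud(f);im=f['image'].astype(int)
o=r.get_obs();p=o['tcp_pos'];M=R.from_rotvec(o['orientation']).as_matrix()
print('q',o['joints'].round(2),'F',o['contact_force'].round(1))
# scoop frame from tool: x fwd etc.
zb=-M[:,2];l=-M[:,1];fw=M[:,0]
c,s=np.cos(L24),np.sin(L24);X=c*fw-s*zb*1; X=c*M[:,0]-s*M[:,2]*-1 if False else None
# tool z = sin24*x - cos24*z ; tool x = cos24*x + sin24*z
xs=np.sin(L24)*M[:,2]+np.cos(L24)*M[:,0];zs=-np.cos(L24)*M[:,2]+np.sin(L24)*M[:,0]
S=np.array([xs,l,zs]).T;grip=p-.019*M[:,2]
Q=(W.reshape(-1,3)-grip)@S*1000
fl=Q[(Q[:,0]>55)&(Q[:,0]<125)&(abs(Q[:,1])<35)&(abs(Q[:,2]+83)<12)]
A=np.c_[fl[:,:2],np.ones(len(fl))];k=np.linalg.lstsq(A,fl[:,2],rcond=None)[0]
print('nominal pitch,roll(deg)',np.degrees(np.arcsin(xs[2])).round(2),np.degrees(np.arcsin(l[2])).round(2),'heading',np.arctan2(xs[1],xs[0]).round(4))
print('floor slope vs nominal: dpitch,droll deg',np.degrees(k[:2]).round(2),'z at grip+86:',(k@[86,0,1]).round(1),'(exp -83)')
lip=grip+S@np.array([.136,0,-.085]);print('nominal lip',lip.round(4))
d=lip[:2]-C;print('lip in tray',(np.array([np.cos(PT)*d[0]+np.sin(PT)*d[1],-np.sin(PT)*d[0]+np.cos(PT)*d[1]])*1000).round(1))
g=(abs(im[:,:,0]-im[:,:,2])<30)&(im.min(2)>140)
q=Q[g.reshape(-1)];q=q[(abs(q[:,2]+83)<9)&(abs(q[:,1])<50)&(q[:,0]>80)]
print('lip x by y',[(y,round(np.percentile(q[abs(q[:,1]-y)<6,0],98),1)) for y in(-30,-10,10,30)],'y ext',np.percentile(q[:,1],[1,99]).round(1))
E
python3 chk.py
```

```text
q [-0.28  0.1   0.68  2.38 -0.66  0.4  -0.52] F [ 0.7  0.4 -1.5]
nominal pitch,roll(deg) -1.0 -0.19 heading 0.0855
floor slope vs nominal: dpitch,droll deg [-0.17  0.16] z at grip+86: -83.6 (exp -83)
nominal lip [ 0.5691 -0.1605  0.0918]
lip in tray [ 1.7 -4.7]
lip x by y [(-30, np.float64(133.1)), (-10, np.float64(133.7)), (10, np.float64(133.5)), (30, np.float64(133.8))] y ext [-39.5  42.1]
```

```bash
cat > go.py <<'E'
from h import *
from scipy.spatial.transform import Slerp
import sys
# args: lip tray x,y mm, lip z mm, pitch deg, n
def goto(targets,psi=PT):
    """targets: list of (x,y,z mm lip in tray, pitch deg, nrows)"""
    o=r.get_obs();p=o['tcp_pos'];q=R.from_rotvec(o['orientation']);out=[]
    for x,y,z,pt,n in targets:
        B=scoop(lip2grip(tray(x/1e3,y/1e3,z/1e3),psi,np.radians(pt)),psi,np.radians(pt))
        S=Slerp([0,1],R.concatenate([q,R.from_matrix(B[1])]))
        out+=[(p+(B[0]-p)*t,S(t).as_matrix()) for t in np.linspace(0,1,n+1)[1:]]
        p,q=B[0],R.from_matrix(B[1])
    rows(out,5)
if __name__=='__main__': goto(eval(sys.argv[1]))
E
python3 go.py "[(3,-1,60,-1.2,2),(3,-1,25,-1.2,2),(3,-1,13,-1.2,2),(3,-1,13,-1.2,1)]"
```

```text
now [ 0.4425 -0.1711  0.1617] z [ 0.39   0.03  -0.921] clk 6.9
[-5, -2, 15, 0.002, -0.002, -0.001, 5]
[-11, -3, 29, 0.004, -0.003, -0.002, 5]
[-18, -3, 46, 0.004, -0.003, -0.002, 5]
[-25, -3, 62, 0.004, -0.003, -0.002, 5]
[-27, -3, 67, 0.004, -0.003, -0.002, 5]
[-29, -3, 73, 0.004, -0.003, -0.002, 5]
[-29, -3, 73, 0.004, -0.003, -0.002, 5]
```

Call:
step_arm(
  moves=[
    [-5,-2,15,0.002,-0.002,-0.001,5],
    [-11,-3,29,0.004,-0.003,-0.002,5],
    [-18,-3,46,0.004,-0.003,-0.002,5],
    [-25,-3,62,0.004,-0.003,-0.002,5],
    [-27,-3,67,0.004,-0.003,-0.002,5],
    [-29,-3,73,0.004,-0.003,-0.002,5],
    [-29,-3,73,0.004,-0.003,-0.002,5],
  ],
)

```text
clock: 7.6
tcp_pos: [0.4443, -0.1705, 0.0827]
orientation: [-3.062, -0.131, -0.617]
contact_force: [-0.6, -0.1, -1.9]
grip_width: 0.0168
gripper_force: 98.3
```

```bash
python3 chk.py; python3 go.py "[(3,-1,10,-1.2,2),(3,-1,8,-1.2,2),(3,-1,7,-1.2,2)]"
```

```text
q [ 0.05  0.29  0.35  2.42 -1.29  0.28  0.1 ] F [ 0.4 -0.5 -2.5]
nominal pitch,roll(deg) -1.19 -0.08 heading 0.0851
floor slope vs nominal: dpitch,droll deg [-0.16  0.1 ] z at grip+86: -83.5 (exp -83)
nominal lip [ 0.5708 -0.1598  0.0128]
lip in tray [ 3.5 -4.1]
lip x by y [(-30, np.float64(134.0)), (-10, np.float64(134.0)), (10, np.float64(134.1)), (30, np.float64(134.7))] y ext [-41.1  40.4]
now [ 0.4445 -0.1705  0.0831] z [ 0.386  0.032 -0.922] clk 7.65
[-1, -1, 1, 0.001, -0.0, -0.002, 5]
[-2, -3, 2, 0.003, -0.0, -0.003, 5]
[-2, -3, 3, 0.003, -0.0, -0.003, 5]
[-2, -3, 4, 0.003, -0.0, -0.003, 5]
[-2, -3, 5, 0.003, -0.0, -0.003, 5]
[-3, -3, 5, 0.003, -0.0, -0.003, 5]
```

```bash
python3 go.py "[(7,0,10,-1.2,3),(9,0,8,-1.2,2),(9,0,7,-1.2,2)]"
```

```text
now [ 0.4445 -0.1705  0.0831] z [ 0.386  0.032 -0.922] clk 7.65
[1, -1, 1, 0.001, -0.0, -0.001, 5]
[1, -2, 3, 0.002, -0.0, -0.002, 5]
[2, -4, 4, 0.003, -0.0, -0.003, 5]
[3, -4, 5, 0.003, -0.0, -0.003, 5]
[3, -4, 7, 0.003, -0.0, -0.003, 5]
[3, -4, 7, 0.003, -0.0, -0.003, 5]
[3, -4, 7, 0.003, -0.0, -0.003, 5]
```

Call:
step_arm(
  moves=[
    [1,-1,1,0.001,0,-0.001,5],
    [1,-3,3,0.002,0,-0.002,5],
    [2,-6,4,0.003,0,-0.003,5],
    [3,-6,5,0.003,0,-0.003,5],
    [3,-6,7,0.003,0,-0.003,5],
    [3,-6,7,0.003,0,-0.003,5],
  ],
)

```text
clock: 8.25
tcp_pos: [0.4496, -0.163, 0.078]
orientation: [-3.058, -0.139, -0.618]
contact_force: [0.5, -0.8, -1.8]
grip_width: 0.0167
gripper_force: 98.3
```

```bash
python3 chk.py; python3 go.py "[(95,0,8,-1.2,16)]"
```

```text
q [ 0.08  0.3   0.29  2.41 -1.32  0.25  0.12] F [ 0.9 -0.6 -0.9]
nominal pitch,roll(deg) -1.15 0.04 heading 0.0907
floor slope vs nominal: dpitch,droll deg [-0.05  0.08] z at grip+86: -83.0 (exp -83)
nominal lip [ 0.5759 -0.1516  0.0078]
lip in tray [9.3 3.6]
lip x by y [(-30, np.float64(134.5)), (-10, np.float64(134.1)), (10, np.float64(134.7)), (30, np.float64(135.1))] y ext [-40.9  40.5]
now [ 0.4495 -0.1631  0.078 ] z [ 0.387  0.036 -0.922] clk 8.3
[5, 0, 2, -0.0, -0.0, 0.0, 5]
[10, 0, 4, -0.0, -0.0, 0.0, 5]
[15, 1, 6, -0.0, -0.0, 0.0, 5]
[20, 1, 8, -0.0, -0.0, 0.0, 5]
[25, 1, 10, -0.0, -0.0, 0.0, 5]
[30, 1, 12, -0.0, -0.0, 0.001, 5]
[35, 2, 14, -0.001, -0.0, 0.001, 5]
[40, 2, 17, -0.001, -0.0, 0.001, 5]
[45, 2, 19, -0.001, -0.0, 0.001, 5]
[49, 2, 21, -0.001, -0.001, 0.001, 5]
[54, 2, 23, -0.001, -0.001, 0.001, 5]
[59, 3, 25, -0.001, -0.001, 0.001, 5]
[64, 3, 27, -0.001, -0.001, 0.001, 5]
[69, 3, 29, -0.001, -0.001, 0.001, 5]
[74, 3, 31, -0.001, -0.001, 0.001, 5]
[79, 4, 33, -0.001, -0.001, 0.001, 5]
```

Call:
step_arm(
  moves=[
    [5,2,2,0,0,0,5],
    [10,3,4,0,0,0,5],
    [15,3,6,0,0,0,5],
    [20,3,8,0,0,0,5],
    [25,3,11,0,0,0,5],
    [30,3,13,0,0,0,5],
    [35,3,15,0,0,0,5],
    [40,3,17,0,0,0,5],
  ],
)

```text
clock: 9.1
tcp_pos: [0.4934, -0.1621, 0.0779]
orientation: [-3.058, -0.139, -0.618]
contact_force: [-1.2, 0.6, -0.1]
grip_width: 0.0165
gripper_force: 98.6
```

```bash
python3 chk.py w4.png; python3 go.py "[(92,0,8,-1.2,8)]"
```

```text
q [ 0.    0.36  0.33  2.33 -1.24  0.28 -0.  ] F [ 1.3  0.9 -1.8]
nominal pitch,roll(deg) -1.12 0.02 heading 0.0915
floor slope vs nominal: dpitch,droll deg [-0.06  0.05] z at grip+86: -83.2 (exp -83)
nominal lip [ 0.6209 -0.1502  0.008 ]
lip in tray [54.2  0.9]
lip x by y [(-30, np.float64(130.5)), (-10, np.float64(133.0)), (10, np.float64(133.2)), (30, np.float64(132.3))] y ext [-41.4  40.1]
now [ 0.4945 -0.1619  0.0781] z [ 0.387  0.036 -0.921] clk 9.15
[4, 0, 2, -0.0, -0.0, 0.0, 5]
[9, 0, 4, -0.0, -0.0, 0.001, 5]
[13, 0, 5, -0.001, -0.001, 0.001, 5]
[18, 0, 7, -0.001, -0.001, 0.001, 5]
[22, 0, 9, -0.001, -0.001, 0.001, 5]
[26, 1, 11, -0.001, -0.001, 0.002, 5]
[31, 1, 13, -0.001, -0.001, 0.002, 5]
[35, 1, 15, -0.001, -0.001, 0.002, 5]
```

View pics/w4.png

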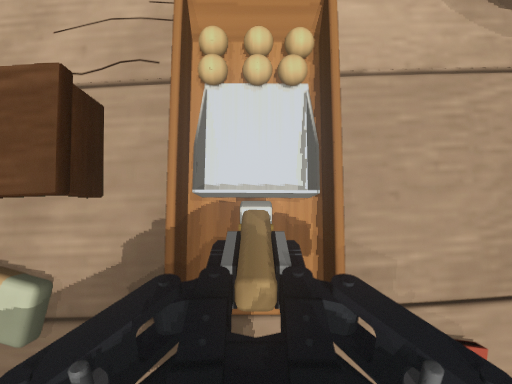

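Call:
step_arm(
  moves=[
    [4,0,2,0,0,0,5],
    [9,0,4,0,0,0,5],
    [13,0,5,0,0,0,5],
    [18,0,7,0,0,0,5],
    [22,0,9,0,0,0,5],
    [26,1,11,0,0,0,5],
    [31,1,13,0,0,0.001,5],
    [33,1,14,0,0,0.001,5],
  ],
)

```text
clock: 9.95
tcp_pos: [0.5295, -0.1599, 0.0779]
orientation: [-3.058, -0.137, -0.618]
contact_force: [-1.7, 0.6, 0.4]
grip_width: 0.0166
gripper_force: 98.4
```

```bash
python3 chk.py w5.png; python3 go.py "[(92,0,12,4,2),(100,0,20,10,3),(105,0,28,16,3)]"
```

```text
q [-0.05  0.4   0.37  2.27 -1.19  0.3  -0.09] F [ 0.3  0.  -1.2]
nominal pitch,roll(deg) -1.13 0.03 heading 0.0901
floor slope vs nominal: dpitch,droll deg [0.67 0.22] z at grip+86: -82.8 (exp -83)
nominal lip [ 0.656  -0.1484  0.0077]
lip in tray [89.3 -0.4]
lip x by y [(-30, np.float64(123.9)), (-10, np.float64(125.7)), (10, np.float64(132.6)), (30, np.float64(135.0))] y ext [-41.2  40.1]
now [ 0.5296 -0.1599  0.0779] z [ 0.387  0.035 -0.921] clk 10.0
[-3, 0, 3, -0.0, 0.045, 0.0, 5]
[-6, -1, 6, -0.001, 0.09, 0.001, 5]
[-6, -1, 8, -0.001, 0.125, 0.001, 5]
[-6, -1, 10, -0.001, 0.159, 0.001, 5]
[-6, -1, 12, -0.001, 0.194, 0.001, 5]
[-6, -1, 14, -0.001, 0.229, 0.001, 5]
[-7, -1, 17, -0.001, 0.264, 0.001, 5]
[-7, -1, 19, -0.001, 0.299, 0.001, 5]
```

View pics/w5.png

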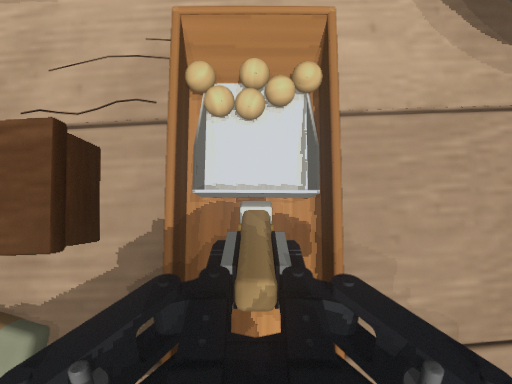

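```bash
python3 go.py "[(91,0,16,4,2),(97,0,27,10,3),(101,0,40,16,3)]"
```

```text
now [ 0.5296 -0.1599  0.0779] z [ 0.387  0.035 -0.921] clk 10.0
[-3, 0, 1, -0.0, 0.045, 0.0, 5]
[-5, -1, 1, -0.001, 0.09, 0.001, 5]
[-5, -1, 3, -0.001, 0.125, 0.001, 5]
[-6, -1, 4, -0.001, 0.159, 0.001, 5]
[-6, -1, 5, -0.001, 0.194, 0.001, 5]
[-6, -1, 5, -0.001, 0.229, 0.001, 5]
[-6, -1, 6, -0.001, 0.264, 0.001, 5]
[-6, -1, 6, -0.001, 0.299, 0.001, 5]
```

Call:
step_arm(
  moves=[
    [-3,0,1,0,0.045,0,5],
    [-5,-1,1,0,0.09,0,5],
    [-5,-1,3,0,0.125,0,5],
    [-6,-1,4,0,0.159,0,5],
    [-6,-1,5,0,0.194,0,5],
    [-6,-1,5,0,0.229,0,5],
    [-6,-1,6,0,0.264,0,5],
    [-6,-1,6,0,0.299,0,5],
  ],
)

```text
clock: 10.8
tcp_pos: [0.53, -0.1899, 0.1252]
orientation: [-2.903, -0.163, -0.934]
contact_force: [0.2, -0.1, -3.2]
grip_width: 0.0168
gripper_force: 98.6
```

```bash
python3 chk.py w6.png; python3 go.py "[(101,0,50,17,2),(98,0,80,17,3),(95,0,110,17,3)]"
```

```text
q [ 0.93  0.37 -0.56  2.27 -1.37  0.17  0.31] F [-1.5 -1.  -1.7]
nominal pitch,roll(deg) 11.88 2.85 heading 0.1124
floor slope vs nominal: dpitch,droll deg [-0.48  0.12] z at grip+86: -83.9 (exp -83)
nominal lip [ 0.667  -0.1746  0.0858]
lip in tray [ 98.  -27.4]
lip x by y [(-30, np.float64(135.0)), (-10, np.float64(135.7)), (10, np.float64(135.8)), (30, np.float64(135.4))] y ext [-36.8  44.4]
now [ 0.5289 -0.1936  0.1255] z [ 0.577  0.112 -0.809] clk 10.85
[-14, -16, 21, -0.03, 0.045, -0.002, 5]
[-28, -32, 41, -0.06, 0.09, -0.004, 5]
[-23, -32, 32, -0.06, 0.09, -0.004, 5]
[-18, -33, 24, -0.06, 0.09, -0.004, 5]
[-13, -33, 15, -0.06, 0.09, -0.004, 5]
[-8, -34, 6, -0.06, 0.09, -0.004, 5]
[-3, -34, -2, -0.06, 0.09, -0.004, 5]
[2, -35, -11, -0.06, 0.09, -0.004, 5]
```

View pics/w6.png

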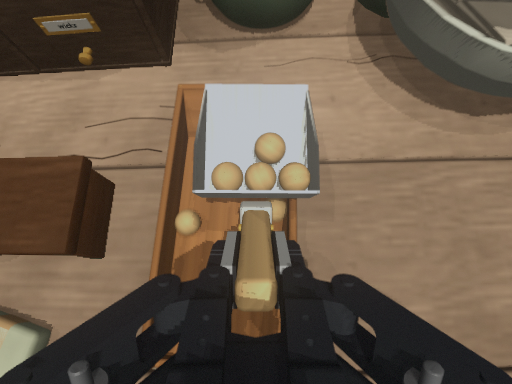

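```bash
cat > mv.py <<'E'
from h import *
from scipy.spatial.transform import Slerp
import sys
def state():
    o=r.get_obs();M=R.from_rotvec(o['orientation']).as_matrix();return o,o['tcp_pos']-.019*M[:,2],M
def go(targets,op=5):
    """(grip xyz, psi, pitch deg, n)"""
    o,g,M=state();q=R.from_matrix(M);out=[]
    print('grip',g.round(3),'q',o['joints'].round(2))
    for g1,psi,pt,n in targets:
        g1=np.array(g1);q1=R.from_matrix(Rt(psi,L24+np.radians(pt)));S=Slerp([0,1],R.concatenate([q,q1]))
        for t in np.linspace(0,1,n+1)[1:]:
            Mt=S(t).as_matrix();out.append((g+(g1-g)*t+.019*Mt[:,2],Mt))
        g,q=g1,q1
    rows(out,op)
if __name__=='__main__': go(eval(sys.argv[1]))
E
python3 mv.py "[([.52,-.19,.23],.11,11,8)]"
```

```text
grip [ 0.518 -0.196  0.141] q [ 0.93  0.37 -0.56  2.27 -1.37  0.17  0.31]
now [ 0.5289 -0.1936  0.1255] z [ 0.577  0.112 -0.809] clk 10.85
[7, -1, -9, -0.006, -0.002, -0.002, 5]
[13, -2, -18, -0.012, -0.004, -0.005, 5]
[20, -3, -26, -0.018, -0.006, -0.007, 5]
[27, -4, -35, -0.024, -0.008, -0.009, 5]
[34, -6, -44, -0.03, -0.01, -0.012, 5]
[40, -7, -53, -0.036, -0.011, -0.014, 5]
[47, -8, -61, -0.042, -0.013, -0.016, 5]
[54, -9, -70, -0.048, -0.015, -0.018, 5]
```

Call:
step_arm(
  moves=[
    [14,-2,-18,-0.01,0,0,5],
    [20,-3,-26,-0.018,-0.006,-0.007,5],
  ],
)

```text
clock: 11.05
tcp_pos: [0.5306, -0.1894, 0.1587]
orientation: [-2.925, -0.161, -0.931]
contact_force: [0.9, -0.2, -2.6]
grip_width: 0.0171
gripper_force: 98.6
```

```bash
python3 mv.py "[([.52,-.19,.23],.11,11,6)]"
```

```text
grip [ 0.52  -0.191  0.174] q [ 0.76  0.27 -0.38  2.26 -1.17  0.24  0.06]
now [ 0.5306 -0.1894  0.1587] z [ 0.572  0.096 -0.814] clk 11.05
[5, 0, -8, -0.005, -0.001, -0.002, 5]
[11, -1, -15, -0.011, -0.002, -0.003, 5]
[16, -1, -23, -0.016, -0.004, -0.005, 5]
[22, -2, -30, -0.022, -0.005, -0.007, 5]
[27, -2, -38, -0.027, -0.006, -0.008, 5]
[32, -2, -45, -0.032, -0.007, -0.01, 5]
```

Good, the reference is the actual pose. Continue.

Call:
step_arm(
  moves=[
    [5,0,-8,-0.005,0,0,5],
    [11,-1,-15,-0.011,0,0,5],
    [16,-1,-23,-0.016,-0.004,-0.005,5],
    [22,-2,-30,-0.022,-0.005,-0.007,5],
    [27,-2,-38,-0.027,-0.006,-0.008,5],
    [32,-2,-45,-0.032,-0.007,-0.01,5],
  ],
)

```text
clock: 11.65
tcp_pos: [0.5307, -0.1874, 0.2134]
orientation: [-2.959, -0.168, -0.933]
contact_force: [0.4, 0.8, -2.9]
grip_width: 0.0162
gripper_force: 98.6
```

```bash
cat > carry.py <<'E'
from mv import *
o,g,M=state();a0=np.degrees(np.arctan2(g[1],g[0]));n=20
T=[]
y=M[:,1];h0=np.arctan2(-y[0]*-1,-y[1]) if False else np.arctan2(y[0],-y[1])
print('az',a0,'psi',h0)
N=max(1,int(round((31-a0)/2.5)))
for t in np.linspace(0,1,N+1)[1:]:
    a=np.radians(a0+(31-a0)*t);rr=np.hypot(*g[:2]);rr+=(.505-rr)*min(1,t*3)
    T.append(([rr*np.cos(a),rr*np.sin(a),g[2]+(.25-g[2])*min(1,t*3)],h0+(.54-h0)*t,10,1))
print(N);go(T[:8])
E
python3 carry.py
```

```text
az -19.94718464721564 psi 0.11377050963103885
20
grip [ 0.52  -0.189  0.229] q [ 0.58  0.14 -0.2   2.24 -0.87  0.33 -0.3 ]
now [ 0.5307 -0.1874  0.2134] z [ 0.57   0.065 -0.819] clk 11.65
[5, -25, 0, 0.012, -0.017, -0.018, 5]
[9, -51, -1, 0.024, -0.017, -0.035, 5]
[12, -76, -3, 0.036, -0.017, -0.053, 5]
[14, -100, -6, 0.048, -0.017, -0.07, 5]
[15, -125, -9, 0.06, -0.017, -0.088, 5]
[15, -149, -13, 0.072, -0.017, -0.106, 5]
[15, -172, -15, 0.084, -0.017, -0.123, 5]
[17, -195, -13, 0.096, -0.017, -0.141, 5]
```

Call:
step_arm(
  moves=[
    [2,-10,0,0.006,-0.008,-0.01,5],
    [6,-28,0,0.016,-0.017,-0.024,5],
    [9,-51,-1,0.024,-0.017,-0.035,5],
    [12,-76,-3,0.036,-0.017,-0.053,5],
    [14,-100,-6,0.048,-0.017,-0.07,5],
    [15,-125,-9,0.06,-0.017,-0.088,5],
    [15,-149,-13,0.072,-0.017,-0.106,5],
    [15,-170,-15,0.084,-0.017,-0.123,5],
  ],
)

```text
clock: 12.45
tcp_pos: [0.5145, -0.017, 0.234]
orientation: [-2.907, -0.386, -0.889]
contact_force: [-1.2, -0.6, -2.0]
grip_width: 0.0168
gripper_force: 98.6
```

```bash
python3 carry.py
```

```text
az -2.2412878513706955 psi 0.2642719287454849
13
grip [ 0.504 -0.02   0.25 ] q [ 0.29  0.01 -0.28  2.32 -0.57  0.28 -0.79]
now [ 0.5145 -0.017   0.234 ] z [ 0.54   0.146 -0.829] clk 12.45
[5, -22, 3, 0.012, -0.0, -0.018, 5]
[10, -44, 6, 0.024, -0.0, -0.035, 5]
[13, -66, 9, 0.035, -0.0, -0.053, 5]
[16, -89, 11, 0.047, -0.0, -0.07, 5]
[18, -111, 12, 0.059, -0.0, -0.088, 5]
[19, -134, 13, 0.071, -0.0, -0.106, 5]
[19, -157, 13, 0.083, -0.0, -0.123, 5]
[19, -180, 12, 0.095, -0.0, -0.141, 5]
```

Call:
step_arm(
  moves=[
    [5,-22,3,0.012,0,-0.018,5],
    [10,-44,6,0.024,0,-0.035,5],
    [13,-66,9,0.035,0,-0.053,5],
    [16,-89,11,0.047,0,-0.07,5],
    [18,-111,12,0.059,0,-0.088,5],
    [19,-134,13,0.071,0,-0.106,5],
    [19,-157,13,0.083,0,-0.123,5],
    [19,-180,12,0.095,0,-0.141,5],
  ],
)

```text
clock: 13.25
tcp_pos: [0.4893, 0.1619, 0.2342]
orientation: [-2.823, -0.621, -0.862]
contact_force: [0.6, 0.2, -1.8]
grip_width: 0.0166
gripper_force: 98.6
```

```bash
python3 carry.py
```

```text
az 18.169871387606015 psi 0.4331156300216312
5
grip [0.48  0.157 0.25 ] q [ 0.06 -0.   -0.49  2.33 -0.    0.22 -1.57]
now [0.4893 0.1619 0.2342] z [ 0.507  0.234 -0.83 ] clk 13.25
[2, -23, 1, 0.012, 0.001, -0.018, 5]
[3, -46, 2, 0.024, 0.001, -0.035, 5]
[3, -68, 2, 0.036, 0.001, -0.053, 5]
[2, -91, 1, 0.048, 0.001, -0.071, 5]
[1, -114, 0, 0.06, 0.001, -0.088, 5]
```

Call:
step_arm(
  moves=[
    [2,-23,1,0.012,0,-0.018,5],
    [3,-46,2,0.024,0,-0.035,5],
    [3,-68,2,0.036,0,-0.053,5],
    [2,-91,1,0.048,0,-0.071,5],
    [1,-110,0,0.06,0,-0.088,5],
    [1,-114,0,0.06,0,-0.088,5],
    [1,-114,0,0.06,0,-0.088,5],
  ],
)

```text
clock: 13.95
tcp_pos: [0.4424, 0.2656, 0.2349]
orientation: [-2.76, -0.765, -0.844]
contact_force: [0.2, 0.2, -2.9]
grip_width: 0.0173
gripper_force: 98.7
```

```bash
python3 chk.py w7.png; python3 - <<'E'
from h import *
z=np.load('top0.npz');W=z['W'];im=z['im']
P=W[145:207,120:190].reshape(-1,3)
for lo,hi in((.079,.088),(.07,.09)):
    q=P[(P[:,2]>lo)&(P[:,2]<hi)&(P[:,0]<.6)&(P[:,1]>.25)]
    (c,ax,a)=cv2.fitEllipse((q[:,:2]*1000).astype(np.float32));print(c,ax,len(q),q.min(0),q.max(0))
q=P[(P[:,2]<.03)&(abs(P[:,0]-.572)<.06)&(abs(P[:,1]-.34)<.06)];print('inner floor',q.mean(0),q.min(0),q.max(0))
E
```

```text
q [-0.08  0.   -0.63  2.32  0.4   0.25 -2.1 ] F [ 0.  -0.6 -2.6]
nominal pitch,roll(deg) 9.99 -0.03 heading 0.5396
floor slope vs nominal: dpitch,droll deg [-0.24  0.07] z at grip+86: -83.0 (exp -83)
nominal lip [0.5612 0.3358 0.1905]
lip in tray [ 38.  490.3]
lip x by y [(-30, np.float64(133.7)), (-10, np.float64(134.6)), (10, np.float64(134.3)), (30, np.float64(134.4))] y ext [-40.2  41. ]
(571.5722045898438, 342.1197509765625) (128.27935791015625, 131.6849822998047) 154 [0.50289315 0.27125742 0.07907529] [0.59904019 0.4094841  0.08798701]
(570.7029418945312, 341.40875244140625) (129.25904846191406, 134.25465393066406) 278 [0.50059024 0.2689188  0.07001053] [0.59904019 0.41297161 0.08798701]
inner floor [0.57830333 0.34889537 0.00664354] [ 0.51216449  0.28006138 -0.00426904] [0.63199902 0.39980347 0.02879632]
```

View pics/w7.png

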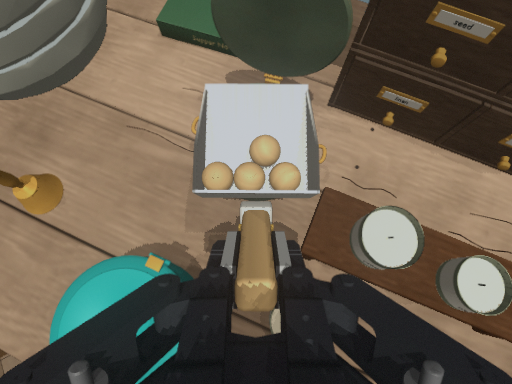

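```bash
cat > dump.py <<'E'
from mv import *
K=np.array([.571,.341]);PS=.54
def lipt(d,z,pt,n):
    f=np.array([np.cos(PS),np.sin(PS)]);g=lip2grip([*(K+d*f),z],PS,np.radians(pt));return (g,PS,pt,n)
go([lipt(*a) for a in eval(sys.argv[1])])
E
python3 dump.py "[(-.005,.110,9,6),(-.003,.103,5,2)]"
```

```text
grip [0.434 0.259 0.251] q [-0.08  0.   -0.63  2.32  0.4   0.25 -2.1 ]
now [0.4428 0.2649 0.2348] z [ 0.48   0.287 -0.829] clk 14.0
[-6, 0, 11, 0.0, -0.003, -0.0, 5]
[-13, 0, 23, 0.0, -0.006, -0.0, 5]
[-19, 0, 34, 0.0, -0.009, -0.0, 5]
[-25, 0, 46, 0.001, -0.011, -0.0, 5]
[-32, 0, 57, 0.001, -0.014, -0.0, 5]
[-38, 1, 69, 0.001, -0.017, -0.0, 5]
[-35, 1, 69, 0.001, -0.052, -0.0, 5]
[-32, 1, 70, 0.001, -0.087, -0.0, 5]
```

```bash
python3 dump.py "[(-.005,.18,3,3),(-.005,.105,2.5,5)]"
```

```text
grip [0.434 0.259 0.251] q [-0.08  0.   -0.63  2.32  0.4   0.25 -2.1 ]
now [0.4428 0.2649 0.2348] z [ 0.48   0.287 -0.829] clk 14.0
[5, 0, 1, 0.0, -0.041, -0.0, 5]
[9, 0, 1, 0.001, -0.081, -0.0, 5]
[14, 1, 2, 0.001, -0.122, -0.0, 5]
[6, 1, 14, 0.001, -0.124, -0.0, 5]
[-3, 1, 27, 0.001, -0.125, -0.0, 5]
[-11, 1, 39, 0.001, -0.127, -0.0, 5]
[-19, 1, 51, 0.001, -0.129, -0.0, 5]
[-27, 1, 64, 0.001, -0.131, -0.0, 5]
```

Call:
step_arm(
  moves=[
    [5,0,1,0,-0.041,0,5],
    [9,0,1,0,-0.081,0,5],
    [14,1,2,0,-0.122,0,5],
    [6,1,14,0,-0.124,0,5],
    [-3,1,27,0,-0.125,0,5],
    [-11,1,39,0,-0.127,0,5],
    [-19,1,51,0,-0.129,0,5],
    [-27,1,64,0,-0.131,0,5],
  ],
)

```text
clock: 14.8
tcp_pos: [0.4557, 0.2698, 0.1662]
orientation: [-2.84, -0.781, -0.669]
contact_force: [0.5, -0.8, -2.5]
grip_width: 0.0166
gripper_force: 98.6
```

```bash
python3 chk.py w8.png; python3 dump.py "[(.0,.088,-10,2),(.0,.078,-22,2),(0.003,.070,-40,3),(0.003,.070,-40,1)]"
```

```text
q [-0.22  0.18 -0.51  2.28  0.6   0.29 -2.29] F [-1.2 -0.8 -3.4]
nominal pitch,roll(deg) 2.27 -0.02 heading 0.5368
floor slope vs nominal: dpitch,droll deg [0.06 0.03] z at grip+86: -80.4 (exp -83)
nominal lip [0.5671 0.3359 0.1013]
lip in tray [ 43.8 490. ]
lip x by y [(-30, np.float64(135.2)), (-10, np.float64(136.7)), (10, np.float64(136.1)), (30, np.float64(136.0))] y ext [-40.9  40.2]
grip [0.447 0.265 0.181] q [-0.22  0.18 -0.51  2.28  0.6   0.29 -2.29]
now [0.4546 0.269  0.1638] z [ 0.381  0.226 -0.897] clk 14.85
[13, -1, -1, 0.001, -0.107, -0.001, 5]
[26, -2, -2, 0.001, -0.214, -0.003, 5]
[38, -2, -2, 0.001, -0.319, -0.003, 5]
[50, -2, -3, 0.001, -0.424, -0.003, 5]
[65, -2, -2, 0.001, -0.528, -0.003, 5]
[79, -2, 0, 0.001, -0.633, -0.003, 5]
[94, -2, 1, 0.001, -0.738, -0.003, 5]
[94, -2, 1, 0.001, -0.738, -0.003, 5]
```

Call:
step_arm(
  moves=[
    [13,-1,-1,0,-0.107,0,5],
    [26,-2,-2,0,-0.214,-0.003,5],
    [38,-2,-2,0,-0.319,-0.003,5],
    [50,-2,-3,0,-0.424,-0.003,5],
    [65,-2,-2,0,-0.528,-0.003,5],
    [79,-2,0,0,-0.633,-0.003,5],
    [94,-2,1,0,-0.738,-0.003,5],
    [94,-2,1,0,-0.738,-0.003,5],
  ],
)

```text
clock: 15.65
tcp_pos: [0.5298, 0.3172, 0.2066]
orientation: [2.933, 0.812, -0.41]
contact_force: [0.1, 0.3, -2.4]
grip_width: 0.0169
gripper_force: 98.7
```

```bash
python3 chk.py w9.png; python3 dump.py "[(.0,.075,-48,2),(0.0,.075,-48,3),(-.01,.16,-35,3)]"
```

```text
q [-0.25  0.63 -0.59  1.48  0.27  1.41 -1.9 ] F [-0.6 -0.5 -1.4]
nominal pitch,roll(deg) -39.79 0.12 heading 0.5424
floor slope vs nominal: dpitch,droll deg [-0.11  0.16] z at grip+86: -82.3 (exp -83)
nominal lip [0.5756 0.3454 0.0728]
lip in tray [ 53.1 498.7]
lip x by y [(-30, np.float64(135.9)), (-10, np.float64(135.6)), (10, np.float64(135.8)), (30, np.float64(135.9))] y ext [-40.8  39.5]
grip [0.533 0.319 0.225] q [-0.25  0.63 -0.59  1.48  0.27  1.41 -1.9 ]
now [0.5283 0.3167 0.2068] z [-0.234 -0.138 -0.962] clk 15.7
[5, 1, -6, -0.001, -0.072, 0.001, 5]
[11, 1, -12, -0.002, -0.143, 0.001, 5]
[11, 1, -12, -0.002, -0.143, 0.001, 5]
[11, 1, -12, -0.002, -0.143, 0.001, 5]
[11, 1, -12, -0.002, -0.143, 0.001, 5]
[-9, 1, -32, -0.002, -0.068, 0.001, 5]
[-29, 1, -52, -0.002, 0.008, 0.001, 5]
[-49, 1, -72, -0.002, 0.084, 0.001, 5]
```

View pics/w9.png

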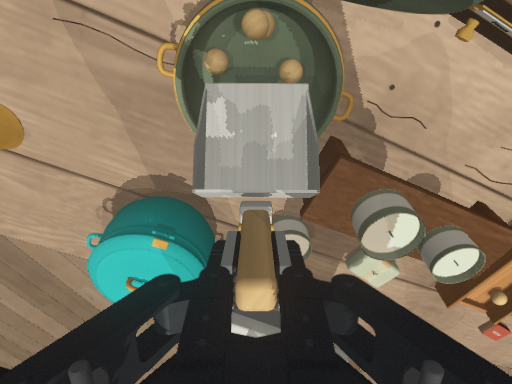

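```bash
python3 dump.py "[(-.005,.15,-35,3),(-.02,.19,0,5)]"
```

```text
grip [0.533 0.319 0.225] q [-0.25  0.63 -0.59  1.48  0.27  1.41 -1.9 ]
now [0.5283 0.3167 0.2068] z [-0.234 -0.138 -0.962] clk 15.7
[-14, 0, -21, -0.001, 0.028, 0.0, 5]
[-27, 1, -42, -0.001, 0.056, 0.001, 5]
[-41, 1, -63, -0.002, 0.084, 0.001, 5]
[-54, 1, -55, -0.002, 0.206, 0.001, 5]
[-68, 1, -46, -0.002, 0.328, 0.001, 5]
[-82, 1, -38, -0.002, 0.45, 0.001, 5]
[-95, 1, -30, -0.002, 0.572, 0.001, 5]
[-109, 1, -22, -0.002, 0.694, 0.0, 5]
```

Call:
step_arm(
  moves=[
    [-14,0,-21,0,0.028,0,5],
    [-27,1,-42,0,0.056,0,5],
    [-41,1,-63,0,0.084,0,5],
    [-54,1,-55,0,0.206,0,5],
    [-68,1,-46,0,0.328,0,5],
    [-82,1,-38,0,0.45,0,5],
    [-95,1,-30,0,0.572,0,5],
    [-109,1,-22,0,0.694,0,5],
  ],
)

```text
clock: 16.5
tcp_pos: [0.4413, 0.2627, 0.2593]
orientation: [-2.859, -0.794, -0.619]
contact_force: [0.3, 1.6, -2.2]
grip_width: 0.0166
gripper_force: 98.6
```

```bash
python3 - <<'E'
from h import *
f=grab('scene','s2.png');W=cloud(f);im=f['image']
f2=grab('top');W2=cloud(f2);i2=f2['image'].astype(int);np.savez('top1.npz',W=W2,im=i2)
for nm,b in dict(crock=(125,180,150,200),tray=(280,330,132,222)).items():
    u0,u1,v0,v1=b;s=i2[v0:v1,u0:u1];m=((s[:,:,0]>130)&(s[:,:,1]>125)&(s[:,:,2]>80)&(s[:,:,0]-s[:,:,2]>20) if nm=='crock' else (s[:,:,1]>165)&(s[:,:,2]>100)).astype(np.uint8)
    n,l,st,ce=cv2.connectedComponentsWithStats(m)
    for i in range(1,n):
        if st[i,4]>5: print(nm,st[i,4],np.nanmedian(W2[v0:v1,u0:u1][l==i],0).round(3))
a=i2[120:235,120:340].astype(np.uint8)[:,:,::-1];cv2.imwrite('pics/c2.png',cv2.resize(a,(792,414),interpolation=cv2.INTER_CUBIC))
E
sed -e 's/31-a0/AZ-a0/g' -e 's/\.54-h0/PSI-h0/' -e 's/^N=.*/AZ=-38.8;PSI=-.178;N=max(1,int(np.ceil((a0-AZ)\/3.4)))/' -e 's/\.505/.6/;s/t\*3),\(.*\)h0/t*3),\1h0/' -e 's/,10,1))/,0,1))/' carry.py > back.py; cat back.py; python3 back.py
```

```text
crock 265 [0.653 0.293 0.   ]
crock 448 [0.574 0.431 0.001]
crock 42 [0.611 0.359 0.025]
crock 10 [0.577 0.275 0.077]
crock 58 [0.577 0.38  0.026]
crock 19 [0.572 0.297 0.029]
crock 17 [ 0.549  0.27  -0.001]
tray 12 [ 0.724 -0.088 -0.   ]
tray 175 [ 0.702 -0.227  0.   ]
tray 25 [ 0.482 -0.122  0.029]
tray 26 [ 0.479 -0.203  0.03 ]
from mv import *
o,g,M=state();a0=np.degrees(np.arctan2(g[1],g[0]));n=20
T=[]
y=M[:,1];h0=np.arctan2(-y[0]*-1,-y[1]) if False else np.arctan2(y[0],-y[1])
print('az',a0,'psi',h0)
AZ=-38.8;PSI=-.178;N=max(1,int(np.ceil((a0-AZ)/3.4)))
for t in np.linspace(0,1,N+1)[1:]:
    a=np.radians(a0+(AZ-a0)*t);rr=np.hypot(*g[:2]);rr+=(.6-rr)*min(1,t*3)
    T.append(([rr*np.cos(a),rr*np.sin(a),g[2]+(.25-g[2])*min(1,t*3)],h0+(PSI-h0)*t,0,1))
print(N);go(T[:8])
az 30.58163342846894 psi 0.5404767768560614
21
grip [0.428 0.253 0.27 ] q [ 0.01  0.01 -0.7   2.18  0.14  0.55 -1.83]
now [0.4344 0.2566 0.2529] z [ 0.345  0.2   -0.917] clk 16.6
[11, 30, 8, -0.007, 0.008, 0.034, 5]
[21, 61, 16, -0.021, 0.008, 0.066, 5]
[29, 94, 23, -0.035, 0.008, 0.097, 5]
[35, 128, 29, -0.049, 0.008, 0.128, 5]
[39, 164, 34, -0.062, 0.008, 0.159, 5]
[40, 200, 38, -0.076, 0.008, 0.191, 5]
[40, 238, 41, -0.09, 0.008, 0.222, 5]
[26, 269, 36, -0.104, 0.008, 0.253, 5]
```

View pics/c2.png

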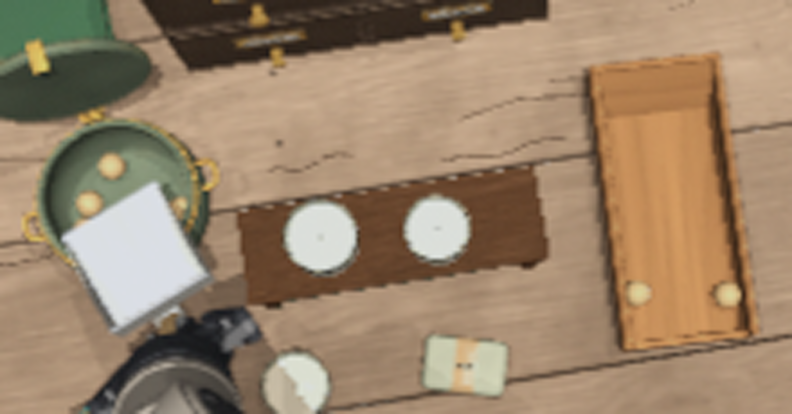

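```bash
sed -i 's/rr+=(.6-rr)\*min(1,t\*3)/rr+=(.6-rr)*min(1,max(0,(-12-np.degrees(a))\/26))/' back.py; python3 back.py
```

```text
az 30.58163342846894 psi 0.5404767768560614
21
grip [0.428 0.253 0.27 ] q [ 0.01  0.01 -0.7   2.18  0.14  0.55 -1.83]
now [0.4344 0.2566 0.2529] z [ 0.345  0.2   -0.917] clk 16.6
[-2, 29, 2, -0.007, 0.008, 0.034, 5]
[-6, 58, 4, -0.021, 0.008, 0.066, 5]
[-11, 86, 5, -0.035, 0.008, 0.097, 5]
[-18, 114, 6, -0.049, 0.008, 0.128, 5]
[-26, 142, 6, -0.062, 0.008, 0.159, 5]
[-35, 170, 5, -0.076, 0.008, 0.191, 5]
[-47, 196, 3, -0.09, 0.008, 0.222, 5]
[-58, 223, -1, -0.104, 0.008, 0.253, 5]
```

Call:
step_arm(
  moves=[
    [-2,29,2,-0.007,0.008,0.034,5],
    [-6,58,4,-0.021,0.008,0.066,5],
    [-11,86,5,-0.035,0.008,0.097,5],
    [-18,114,6,-0.049,0.008,0.128,5],
    [-26,142,6,-0.062,0.008,0.159,5],
    [-35,170,5,-0.076,0.008,0.191,5],
    [-47,196,3,-0.09,0.008,0.222,5],
    [-58,223,0,-0.104,0.008,0.253,5],
  ],
)

```text
clock: 17.4
tcp_pos: [0.5109, 0.0441, 0.2353]
orientation: [-2.984, -0.398, -0.644]
contact_force: [0.6, 0.1, -2.1]
grip_width: 0.0169
gripper_force: 98.6
```

```bash
python3 back.py
```

```text
az 4.76422170970589 psi 0.2667343395379117
13
grip [0.503 0.042 0.253] q [ 0.29  0.04 -0.48  2.21 -0.05  0.47 -1.45]
now [0.5109 0.0441 0.2353] z [ 0.397  0.116 -0.911] clk 17.4
[-6, 29, -2, -0.021, -0.007, 0.028, 5]
[-13, 58, -5, -0.035, -0.007, 0.059, 5]
[-22, 86, -9, -0.049, -0.007, 0.09, 5]
[-33, 114, -13, -0.063, -0.006, 0.122, 5]
[-44, 141, -18, -0.077, -0.006, 0.153, 5]
[-48, 173, -20, -0.091, -0.006, 0.184, 5]
[-53, 206, -23, -0.105, -0.006, 0.215, 5]
[-61, 239, -27, -0.119, -0.006, 0.247, 5]
```

Call:
step_arm(
  moves=[
    [-6,29,-2,-0.021,-0.007,0.028,5],
    [-13,58,-5,-0.035,-0.007,0.059,5],
    [-22,86,-9,-0.049,-0.007,0.09,5],
    [-33,114,-13,-0.063,-0.007,0.122,5],
    [-44,141,-18,-0.077,-0.006,0.153,5],
    [-48,173,-20,-0.091,-0.006,0.184,5],
    [-53,206,-23,-0.105,-0.006,0.215,5],
    [-61,239,-27,-0.119,-0.006,0.247,5],
  ],
)

```text
clock: 18.2
tcp_pos: [0.5104, -0.2034, 0.2333]
orientation: [3.072, -0.011, 0.654]
contact_force: [0.8, 0.6, -1.6]
grip_width: 0.0164
gripper_force: 98.6
```

```bash
python3 mv.py "[([.472,-.378,.24],-.178,0,6)]"
```

```text
grip [ 0.503 -0.203  0.251] q [ 0.59  0.11 -0.26  2.13 -0.21  0.51 -1.07]
now [ 0.5104 -0.2034  0.2333] z [ 0.408 -0.002 -0.913] clk 18.2
[-5, 29, 0, -0.012, -0.0, 0.026, 5]
[-10, 59, -1, -0.023, -0.0, 0.052, 5]
[-16, 88, -1, -0.035, -0.0, 0.078, 5]
[-21, 117, -2, -0.047, -0.001, 0.104, 5]
[-26, 147, -2, -0.058, -0.001, 0.13, 5]
[-31, 176, -2, -0.07, -0.001, 0.156, 5]
```

Call:
step_arm(
  moves=[
    [-5,29,0,-0.012,0,0.026,5],
    [-10,59,-1,-0.023,0,0.052,5],
    [-16,88,-1,-0.035,0,0.078,5],
    [-21,117,-2,-0.047,0,0.104,5],
    [-26,147,-2,-0.058,0,0.13,5],
    [-31,176,-2,-0.07,0,0.156,5],
    [-31,176,-2,-0.07,0,0.156,5],
  ],
)

```text
clock: 18.9
tcp_pos: [0.4786, -0.3824, 0.2221]
orientation: [3.022, -0.278, 0.643]
contact_force: [-0.1, -0.6, -2.0]
grip_width: 0.0165
gripper_force: 98.7
```

```bash
python3 mv.py "[([.472,-.378,.10],-.178,0,6),([.472,-.378,.092],-.178,0,2)]"
```

```text
grip [ 0.471 -0.381  0.239] q [ 0.8   0.24 -0.15  2.   -0.3   0.55 -0.86]
now [ 0.4786 -0.3824  0.2221] z [ 0.4   -0.075 -0.913] clk 18.9
[-9, -1, 21, 0.001, -0.0, -0.001, 5]
[-19, -1, 43, 0.001, -0.0, -0.002, 5]
[-28, -2, 64, 0.002, -0.0, -0.002, 5]
[-38, -2, 85, 0.002, -0.0, -0.003, 5]
[-47, -3, 106, 0.003, -0.0, -0.004, 5]
[-56, -3, 128, 0.003, -0.001, -0.005, 5]
[-58, -3, 131, 0.003, -0.001, -0.005, 5]
[-60, -3, 135, 0.003, -0.001, -0.005, 5]
```

Call:
step_arm(
  moves=[
    [-9,-1,21,0,0,0,5],
    [-19,-1,43,0,0,-0.002,5],
    [-28,-2,64,0.002,0,-0.002,5],
    [-38,-2,85,0.002,0,-0.003,5],
    [-47,-3,106,0.003,0,-0.004,5],
    [-56,-3,128,0.003,0,-0.005,5],
    [-58,-3,131,0.003,0,-0.005,5],
    [-60,-3,135,0.003,0,-0.005,5],
  ],
)

```text
clock: 19.7
tcp_pos: [0.4815, -0.3748, 0.0746]
orientation: [3.029, -0.26, 0.644]
contact_force: [0.2, -0.4, -1.6]
grip_width: 0.0167
gripper_force: 98.5
```

```bash
python3 chk.py; python3 mv.py "[([.472,-.378,.085],-.178,0,4),([.472,-.378,.084],-.178,0,2)]"
```

```text
q [ 0.87  0.47 -0.25  2.1  -0.38  0.22 -0.72] F [ 0.1  0.5 -2.6]
nominal pitch,roll(deg) 0.01 0.06 heading -0.171
floor slope vs nominal: dpitch,droll deg [-0.1   0.06] z at grip+86: -82.9 (exp -83)
nominal lip [ 0.608  -0.3968  0.0068]
lip in tray [  19.5 -243.5]
lip x by y [(-30, np.float64(133.7)), (-10, np.float64(134.0)), (10, np.float64(134.6)), (30, np.float64(134.7))] y ext [-40.7  40.5]
grip [ 0.474 -0.374  0.092] q [ 0.87  0.47 -0.25  2.1  -0.38  0.22 -0.72]
now [ 0.4816 -0.375   0.0744] z [ 0.401 -0.068 -0.913] clk 19.75
[-1, 1, 1, -0.001, -0.0, 0.001, 5]
[-2, 2, 3, -0.002, -0.0, 0.003, 5]
[-3, 3, 4, -0.003, -0.0, 0.004, 5]
[-4, 5, 6, -0.004, -0.0, 0.006, 5]
[-4, 5, 6, -0.004, -0.0, 0.006, 5]
[-4, 5, 7, -0.004, -0.0, 0.006, 5]
```

Call:
step_arm(
  moves=[
    [-1,0,2,0,0,0,5],
    [-2,0,4,0,0,0,5],
    [-3,0,6,0,0,0,5],
    [-3,0,7,0,0,0,5],
    [-3,0,7,0,0,0,5],
  ],
)

```text
clock: 20.25
tcp_pos: [0.482, -0.3754, 0.0672]
orientation: [3.028, -0.26, 0.645]
contact_force: [-2.5, 1.1, 3.7]
grip_width: 0.0166
gripper_force: 99.5
```

```bash
python3 chk.py
```

```text
q [ 0.87  0.49 -0.25  2.1  -0.39  0.21 -0.71] F [-3.4  0.9  4.4]
nominal pitch,roll(deg) 0.04 0.04 heading -0.1709
floor slope vs nominal: dpitch,droll deg [0.1  0.01] z at grip+86: -82.9 (exp -83)
nominal lip [ 6.085e-01 -3.972e-01 -4.000e-04]
lip in tray [  19.9 -243.9]
lip x by y [(-30, np.float64(134.8)), (-10, np.float64(134.9)), (10, np.float64(134.8)), (30, np.float64(135.1))] y ext [-41.1  40.2]
```

Scoop is on the table, level. Open, then back out along the tool axis.

Call:
step_arm(
  moves=[
    [0,0,0,0,0,0,25],
    [0,0,0,0,0,0,45],
    [0,0,0,0,0,0,70],
    [0,0,0,0,0,0,85],
    [0,0,0,0,0,0,85],
    [0,0,0,0,0,0,85],
  ],
  grip_force=20,
)

```text
clock: 20.9
tcp_pos: [0.482, -0.3753, 0.0665]
orientation: [3.029, -0.26, 0.644]
contact_force: [-0.1, -0.9, -0.7]
grip_width: 0.0849
gripper_force: 0.0
```

Call:
step_arm(
  moves=[
    [0,0,-10,0,0,0,85],
    [0,0,-30,0,0,0,85],
    [0,0,-55,0,0,0,85],
    [0,0,-80,0,0,0,85],
    [0,0,-105,0,0,0,85],
    [0,0,-130,0,0,0,85],
    [0,0,-130,0,0,0,85],
    [0,0,-130,0,0,0,85],
  ],
)

```text
clock: 21.7
tcp_pos: [0.4298, -0.3666, 0.1861]
orientation: [3.027, -0.26, 0.645]
contact_force: [-0.0, 0.9, -0.0]
grip_width: 0.0845
gripper_force: 0.0
```

```bash
python3 - <<'E'
from h import *
f=grab('top');W2=cloud(f);i2=f['image'].astype(int)
for nm,b in dict(crock=(125,180,150,200),tray=(280,330,132,222)).items():
    u0,u1,v0,v1=b;s=i2[v0:v1,u0:u1];w=W2[v0:v1,u0:u1];m=((s[:,:,0]>130)&(s[:,:,1]>120)&(s[:,:,2]>80)&(w[:,:,2]>.008)&(np.hypot(w[:,:,0]-.571,w[:,:,1]-.341)<.06) if nm=='crock' else (s[:,:,1]>165)&(s[:,:,2]>100)).astype(np.uint8)
    n,l,st,ce=cv2.connectedComponentsWithStats(m)
    for i in range(1,n):
        if st[i,4]>5: print(nm,st[i,4],np.nanmedian(w[l==i],0).round(3))
g=grab('wrist');W=cloud(g);P=W.reshape(-1,3);P=P[(abs(P[:,0]-.555)<.03)&(abs(P[:,1]+.388)<.03)&(P[:,2]<.02)]
A=np.c_[P[:,:2],np.ones(len(P))];print('pan floor plane',np.linalg.lstsq(A,P[:,2],rcond=None)[0].round(3),np.median(P[:,2]))
a=i2[120:235,110:400].astype(np.uint8)[:,:,::-1];cv2.imwrite('pics/fin.png',cv2.resize(a,(797,316),interpolation=cv2.INTER_CUBIC))
E
```

```text
crock 41 [0.61  0.359 0.026]
crock 87 [0.569 0.38  0.026]
crock 7 [0.577 0.355 0.009]
crock 48 [0.569 0.304 0.024]
crock 26 [0.553 0.341 0.009]
tray 24 [ 0.723 -0.089  0.001]
tray 226 [ 0.704 -0.226 -0.   ]
tray 8 [ 0.71  -0.088 -0.001]
tray 26 [ 0.482 -0.122  0.03 ]
tray 26 [ 0.479 -0.204  0.03 ]
pan floor plane [ 0.003 -0.     0.   ] 0.0017329781226721682
```

View pics/fin.png

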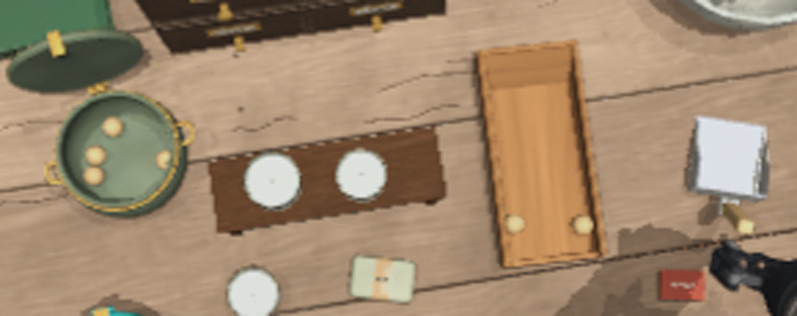

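```bash
python3 -c "
from bench import r
print(r.hand_in())"
```

```text
the job is handed in; nothing more can be done
None
```

I handed the job in at about 22 s on the clock: the last pictures show four balls in the green crock, the other two in the tray, the scoop standing level on the table and the arm clear; the hand-in returned no verdict.

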